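# Stand two ballast floats on their heavy ends

### The job

Two sealed ballast floats lie on the bench, each with a heavy end that does not show. Find each float's heavy end by feeling how it balances in the grip, then set it down gently, upright and still on its heavy end, in the middle of a round white rest, one float to each rest. Leave the other things on the bench where they are.

Things in the scene. Friction and masses are not known exactly. Their poses are not given: they have to be found in the camera images.
- float_a: Sealed ballast float, 124 mm long, 44 mm across, about 0.4 kg: orange barrel, white caps bulging 5 mm into shallow domes, both ends alike. Origin at mid-length on the axis, own x along its length; lies flat at the start, origin 22 mm up. A slug held in one end puts the centre of mass about 30 mm from the middle; which end varies from start to start and x does not tell it.
- float_b: Second float, just like float_a, its heavy end hidden independently. Of both: pinched lightly (6 N) across the middle and lifted 0.12 m, it turns between the pads until it hangs heavy end down, within about 15 degrees of plumb. Set on its heavy end it rights itself from leans up to 25 degrees, rocking for up to 4 s; on its light end it topples.
- rest_1: A round white ceramic disc with a thin blue ring on it, 110 mm in diameter, 10 mm high, fixed to the bench. Origin at the middle of its underside, on the bench; flat top 10 mm above the origin.
- rest_2: The other of the two alike rests. A round white ceramic disc with a thin blue ring on it, 110 mm in diameter, 10 mm high, fixed to the bench. Origin at the middle of its underside, on the bench; flat top 10 mm above the origin.
- wash_bottle: Bystander: white wash bottle with a thin spout, 67 mm across, 245 mm high. Origin under its middle.
- cleaner: Bystander: beige and black cleaning cassette with a blue side lever, 71 x 112 mm, 33 mm high. Origin under its middle.
- dropper: Bystander: small brown dropper bottle with a white top, 30 mm across, 92 mm high. Origin under its middle.

How it is judged:
At the end, for the whole second after the job is handed in: Each float stands on end on a rest of its own, its axis within 0.14 rad (8 degrees) of upright, its middle within 40 mm of the rest's middle in plan and 64 to 80 mm above the bench, at rest (under 0.03 m/s and 0.25 rad/s). Only a float on its heavy end stays up ((angle between float_a's own x axis and vertical below 0.14 rad or angle between float_a's own x axis and vertical above 3.00159 rad) and linear speed of each of float_a, float_b below 0.03 m/s and angular speed of each of float_a, float_b below 0.25 rad/s and (angle between float_b's own x axis and vertical below 0.14 rad or angle between float_b's own x axis and vertical above 3.00159 rad) and ((horizontal distance between float_a and rest_1 below 0.04 m and height (world z) of float_a between 0.064 and 0.08 m and horizontal distance between float_b and rest_2 below 0.04 m and height (world z) of float_b between 0.064 and 0.08 m) or (horizontal distance between float_a and rest_2 below 0.04 m and height (world z) of float_a between 0.064 and 0.08 m and horizontal distance between float_b and rest_1 below 0.04 m and height (world z) of float_b between 0.064 and 0.08 m))); the robot touches nothing.
It fails at once if a float is banged down on a rest (over 40 N between them) (contact force between any of float_a, float_b and rest_1 above 40 N or contact force between any of float_a, float_b and rest_2 above 40 N).
It fails at once if a bystander is shifted by more than 40 mm or knocked over (distance of any of wash_bottle, dropper, cleaner from where it was at the start of the episode above 0.04 m or angle between any of wash_bottle, dropper, cleaner's own z axis and vertical above 0.5 rad).
It also fails if it takes over 51 s, if anything falls off the work surface, if the arm or the gripper's body presses on something with over 40 N, if the wrist force passes 120 N, or if a joint passes its speed limit or range.

### The arm

A 6-joint arm with a two-finger parallel gripper is mounted at the origin on a cart in front of the work surface, level with it; the furniture and walls round the work are solid. World frame = base frame: x ahead of the robot, y to its left, z up, the work surface at z = 0. Lengths are in m, angles in rad, forces in N, time in s.
With the tool pointing down it reaches from about 0.325 to 0.775 m from the base axis. Payload 5.5 kg.
Tool frame: the origin (TCP) lies between the finger pads; the fingertips stand 8 mm ahead of it and the grasp point (between the pads) lies 11 mm behind it; x points along the fingers, y is the direction in which the jaws open and shut, and the axes are right-handed (so a half turn about x gives the same grasp; the last joint's range is limited). The gripper opens to 88 mm and grips with 3 to 60 N. Pads are 20 mm wide; open, the fingers measure 115 mm over their backs; the gripper's body (75 mm by 178 mm) begins 61 mm behind the grasp point.
Start: joints at [1.052, 0.091, 1.231, -0, 1.82, -0.057], TCP at [0.267, 0.537, 0.231] pointing down, gripper open.
Joint ranges: [-2.87, 2.87], [-0.86, 2.18], [0.17, 2.46], [-1.51, 4.65], [0.06, 2.69], [-2.65, 2.65]. Speed limits (rad/s): [2.57, 2.57, 3.01, 3.14, 3.14, 3.14].

### API

Orientations are given as a 3x3 rotation matrix whose columns are the frame's x, y, z axes.
In Python, from rig import readout, viewer, env, spotter gives the robot as it stands.
- The arm moves only by the tool jog_arm, never from a script. Its arguments are lists of equal length, an entry for each row: "delta_rot": the turn, a rotation vector about the tool's x, y, z in degrees, a list of three; "delta_pos": the shift along the tool's x, y, z in m, a list of three; "grip": the gripper command: -1 is shut, 1 is fully open, values between are in proportion. In form: {"delta_rot": [[rx, ry, rz], ...], "delta_pos": [[tx, ty, tz], ...], "grip": [grip, ...]}. A call has 1 to 10 rows; each row is the pose to reach, as a shift and turn from the pose measured when the call began, along the tool's axes at that moment; what a row does not reach only later rows make up. A row lasts 1/12 s, in which the tool goes at most 41.7 mm and 7.16 degrees, less where a joint would pass 70% of its speed; a pose out of reach is approached as far as the arm can. A call with a gripper value outside its range is refused whole. The fingers move at their own pace and stop on an object; "newtons" is the grip in N (left out, the last holds). Time passes only in rows, so rows that repeat a pose let the fingers close. It gives the time, the measured TCP pose, the force and the opening at its end, in the units of the state.
- readout.sense(): the state, without advancing time (a new reading comes with each control period).
- viewer.read_camera(name): name is "scene" or "top" or "wrist"; returns the picture (480x640x3 uint8, red, green, blue); there is no depth.
- viewer.calibration(name): a dict with "fx", "fy", "cx", "cy" (pixels), "R" (3x3) and "t" (3): a world point X has camera coordinates R X + t; the wrist camera has in their place "mount" (4x4, takes a point from camera to tool coordinates, whose origin is the TCP and whose axes are the tool frame's). Camera axes: x right, y down, z forward; pixel columns grow to the right and rows downward; lengths in m; the calibration is good to about 2 mm. A picture is of the moment at which its call begins: read the wrist's pose just before it. calibration takes no time and is no camera call.
- env.finish_job(): hands the job in, once; it reports no verdict.
Trained networks look in the newest picture that a camera, given by its name, has taken for a name from the list of things; names that differ only in an ending like _2 or _b are one class to them, and where a whole thing is asked for, a point or a joint stands for the part that bears it (a point fixed in the world has none). Each returns a list of dicts, best first, with "confidence" (0 to 1); they miss things now and then, are a little off and sometimes report something else, mostly with a low value. They report only what shows in the picture. A call takes as long as a camera call.
- spotter.silhouettes(thing, camera): "region" (480x640 bool, what is visible of it) and "bbox" ([left, top, width, height] as shares, 0 to 1, of the picture: columns of its width, rows of its height, round what is visible of it).
- spotter.mark_of(thing, camera): "at" ([column, row] as shares, 0 to 1, of the picture: columns of its width, rows of its height: a listed point, or the origin of a listed thing).
The state is a dict: "clock": time; "joints": joint angles; "qvel": joint speeds; "effort": joint torques, N m; "ee_pos": TCP position; "orientation": TCP orientation; "ft_force": force on the tool from outside, world axes, zero at the start; "moment": the same for the moment, N m; "gripper_width": finger opening in m.
Only numpy, scipy, OpenCV 4.12 (cv2) and the standard library are available. Lean on these libraries where they do the work, as an engineer would, in place of code of your own. Each camera call takes 0.05 s, during which the arm holds its last target.

## Working session

There is one attempt and no reset: what is moved stays moved. The work goes in short steps, Python scripts to look and compute and a tool call to move; the robot and the scene stay as the last step left them, time stands still between calls to the robot, and variables do not carry over. Pictures are saved under pics/ and viewed, and the job is handed in when it is done.

Besides the shell and the picture viewer there is one more tool, called after "Call:" as name(argument=value, ...) on one line, values as JSON. jog_arm: Moves the arm, as the interface text tells. Its arguments: {"type":"object","properties":{"delta_rot":{"type":"array"},"delta_pos":{"type":"array"},"grip":{"type":"array"},"newtons":{"type":"number"}},"required":["delta_rot","delta_pos","grip"]}

```bash
ls; mkdir -p pics; python3 - <<'E'
from rig import readout, viewer, env, spotter
import cv2,numpy as np
s=readout.sense();print(s)
for c in ["top","scene"]:
    im=viewer.read_camera(c);cv2.imwrite(f"pics/{c}0.png",im[:,:,::-1])
    k=viewer.calibration(c);print(c,k)
    for th in ["float_a","rest_1"] + (["wash_bottle","cleaner","dropper"] if c=="top" else []):
        for d in spotter.silhouettes(th,c):
            b=d["bbox"];print(th,round(d["confidence"],2),np.round([b[0]*640,b[1]*480,b[2]*640,b[3]*480]))
print(readout.sense()["clock"]); print(viewer.calibration("wrist"))
E
```

```text
pics
{'clock': 0.0, 'joints': array([ 1.05227618e+00,  9.18384923e-02,  1.23192091e+00, -4.51903591e-06,
        1.81980669e+00, -5.66896325e-02]), 'qvel': array([ 0.00024365,  0.00197903, -0.00063888, -0.00015435, -0.00111862,
        0.00011585]), 'effort': array([-2.35398547e-04, -4.46458590e+01, -4.06447399e+01,  6.95749302e-02,
        2.95064854e-02, -1.25399465e-04]), 'ee_pos': array([0.2672018 , 0.53688473, 0.22949929]), 'orientation': array([[-9.74222821e-04,  4.45587628e-01,  8.95237799e-01],
       [-1.71620727e-03,  8.95236160e-01, -4.45588680e-01],
       [-9.99998053e-01, -1.97051628e-03, -1.07438770e-04]]), 'ft_force': array([0.08692533, 1.04417912, 0.24482965]), 'moment': array([-0.00988803, -0.00478925, -0.03061955]), 'gripper_width': 0.08808297855343106}
top {'fx': 503.232559075832, 'fy': 503.232559075832, 'cx': 327.3168280014969, 'cy': 240.3080787946251, 'R': array([[-0.02566041, -0.99955581, -0.01515689],
       [-0.98434722,  0.0279087 , -0.17401626],
       [ 0.17436198,  0.01045432, -0.98462613]]), 't': array([-0.34497793,  0.62563385,  0.82054747])}
float_a 0.
[... 475 characters left out ...]
64],
       [ 0.5084522 , -0.66027637, -0.55273093]]), 't': array([0.26607338, 0.42858547, 0.39216798])}
float_a 0.9 [350. 270.  54.  48.]
float_a 0.76 [247. 285.  44.  54.]
rest_1 0.97 [289. 255.  52.  37.]
rest_1 0.69 [300. 325.  66.  54.]
0.45
{'fx': 359.13052336464494, 'fy': 359.13052336464494, 'cx': 317.3615388318417, 'cy': 240.5894727861705, 'mount': array([[ 4.13048124e-05, -2.53233899e-01,  9.67405081e-01,
        -1.54055871e-01],
       [ 9.99999354e-01,  1.10949767e-03,  2.47732454e-04,
         6.90566247e-06],
       [-1.13606794e-03,  9.67404446e-01,  2.53233781e-01,
        -6.92740395e-02],
       [ 0.00000000e+00,  0.00000000e+00,  0.00000000e+00,
         1.00000000e+00]])}
```

View pics/top0.png

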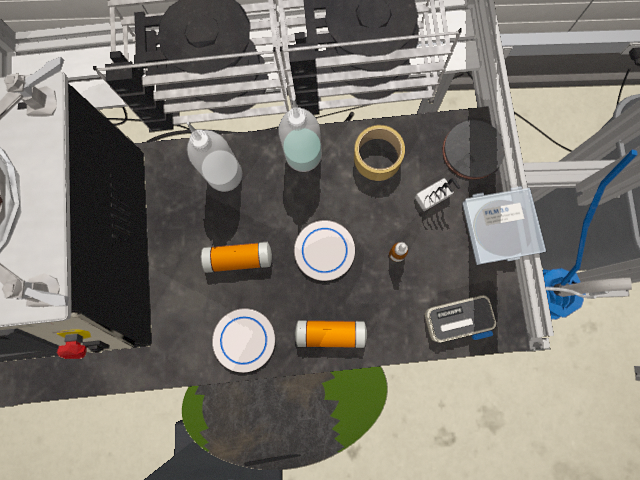

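View pics/scene0.png

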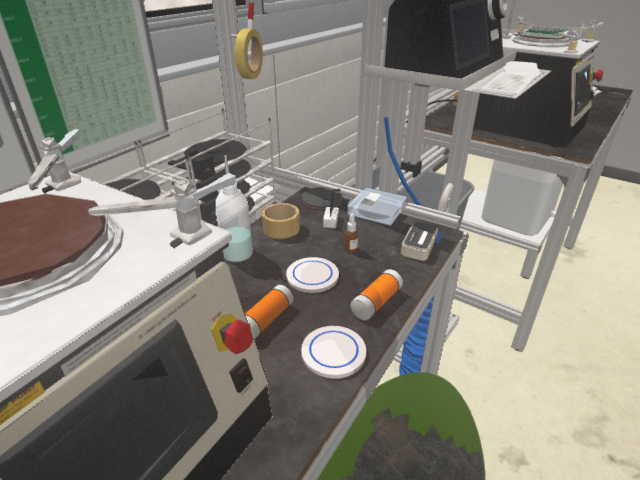

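```bash
cat > h.py <<'E'
import numpy as np,cv2
from rig import readout, viewer, env, spotter
def toW(c,u,v,z,k=None):
    k=k or viewer.calibration(c);R=k["R"];t=k["t"]
    d=R.T@np.array([(u-k["cx"])/k["fx"],(v-k["cy"])/k["fy"],1]);o=-R.T@t
    return o+d*(z-o[2])/d[2]
def proj(c,X):
    k=viewer.calibration(c);p=k["R"]@np.array(X)+k["t"];return np.array([k["fx"]*p[0]/p[2]+k["cx"],k["fy"]*p[1]/p[2]+k["cy"]])
E
python3 - <<'E'
from h import *
for c in ["top","scene"]:
    im=cv2.imread(f"pics/{c}0.png");h=cv2.cvtColor(im,cv2.COLOR_BGR2HSV)
    m=cv2.inRange(h,(8,200,120),(20,255,255))
    n,l,st,ce=cv2.connectedComponentsWithStats(m)
    print(c,"campos",-viewer.calibration(c)["R"].T@viewer.calibration(c)["t"])
    for i in range(1,n):
        if st[i,4]>400:
            r=cv2.minAreaRect(cv2.findNonZero((l==i).astype(np.uint8)))
            print(st[i],ce[i],toW(c,*ce[i],0.026)[:2],r)
            b=cv2.boxPoints(r);e=[(b[j]+b[(j+1)%4])/2 for j in range(4)]
            for q in e: print("   ",toW(c,*q,0.026)[:2])
for th in ["float_a","rest_1","wash_bottle","cleaner","dropper"]:
  for c in ["top","scene"]:
    viewer.read_camera(c)
    for d in spotter.mark_of(th,c):
        a=d["at"];print(th,c,round(d["confidence"],2),np.round([a[0]*640,a[1]*480]),toW(c,a[0]*640,a[1]*480,0.022 if th=="float_a" else 0)[:2])
# ring ellipse
for c in ["top","scene"]:
    im=cv2.imread(f"pics/{c}0.png");h=cv2.cvtColor(im,cv2.COLOR_BGR2HSV)
    m=cv2.inRange(h,(100,90,80),(130,255,255));n,l,st,ce=cv2.connectedComponentsWithStats(m)
    for i in range(1,n):
        if st[i,4]>40 and st[i,2]>30:
            e=cv2.fitEllipse(cv2.findNonZero((l==i).astype(np.uint8)));print(c,st[i],e,toW(c,*e[0],0.01)[:2])
print(readout.sense()["clock"])
E
```

```text
top campos [ 0.46391639 -0.37086358  0.91157415]
[ 211  243   49   28 1129] [234.49512843 256.90345438] [ 0.59540595 -0.19533609] ((234.34149169921875, 256.9268493652344), (24.083032608032227, 47.559654235839844), 85.03025817871094)
    [ 0.61710922 -0.19304792]
    [ 0.59790141 -0.23736009]
    [ 0.57381694 -0.19705887]
    [ 0.59284152 -0.15276357]
[ 306  321   49   26 1243] [330.21802092 333.62027353] [ 0.45668091 -0.36227173] ((329.9999694824219, 333.4999694824219), (47.99999237060547, 24.999996185302734), -0.0)
    [ 0.45795664 -0.32035122]
    [ 0.47824837 -0.36246797]
    [ 0.4558352  -0.40338968]
    [ 0.4357227  -0.36133677]
scene campos [0.15238209 0.22824844 0.57702566]
[361 274  35  24 454] [380.11013216 285.87004405] [ 0.46075183 -0.38301947] ((380.2624816894531, 289.01385498046875), (20.143272399902344, 33.96854019165039), 48.012786865234375)
    [ 0.477944   -0.38707948]
    [ 0.45327772 -0.42046319]
    [ 0.43445635 -0.36323671]
    [ 0.45800867 -0.33220067]
[246 290  37  29 415] [264.23373494 304.13253012] [ 0.60645285 -0.20980357] ((264.6889343261719, 304.7922363281
[... 1369 characters left out ...]
297, 30.694128036499023), 90.94782257080078) [ 0.49900416 -0.77356683]
top [220 317  47  47 229] ((243.13719177246094, 340.06787109375), (44.925941467285156, 46.454315185546875), 26.81056785583496) [ 0.44930036 -0.20839873]
scene [384 117  38  89 364] ((413.4827575683594, 158.6698455810547), (37.77139663696289, 111.03551483154297), 158.01502990722656) [ 0.70536393 -1.01914464]
scene [ 400  297   34   79 1146] ((415.91021728515625, 343.3101501464844), (17.692100524902344, 66.08528900146484), 17.542573928833008) [ 0.34278945 -0.30236511]
scene [309 331  49  37 178] ((333.2924499511719, 348.8911437988281), (35.61127471923828, 47.39972686767578), 92.60399627685547) [ 0.44889974 -0.2080273 ]
1.45
```

```bash
python3 - <<'E'
from h import *
for p in [(152,345),(145,140)]:
    print("bot",toW("top",*p,0))
for p in [(68,320),(95,325),(65,75)]:
    for z in (.2,.25,.3,.35): print(p,z,toW("top",*p,z))
for p in [(270,412),(222,268),(232,262)]:
    for z in (0,.2,.25,.3,.35,.4): print("scene",p,z,toW("scene",*p,z))
print(proj("top",[0,0,0]),proj("top",[.2,0,0]),proj("scene",[.2672,.5369,.2295]),proj("top",[.2672,.5369,.2295]))
im=viewer.read_camera("wrist");cv2.imwrite("pics/w0.png",im[:,:,::-1])
E
```

```text
bot [ 0.44463477 -0.04369347  0.        ]
bot [ 0.83055992 -0.01661712  0.        ]
(68, 320) 0.2 [0.48637762 0.00459131 0.2       ]
(68, 320) 0.25 [ 0.48479934 -0.02179069  0.25      ]
(68, 320) 0.3 [ 0.48322107 -0.04817268  0.3       ]
(68, 320) 0.35 [ 0.48164279 -0.07455467  0.35      ]
(95, 325) 0.2 [ 0.4784364 -0.0340598  0.2      ]
(95, 325) 0.25 [ 0.47741613 -0.05772591  0.25      ]
(95, 325) 0.3 [ 0.47639585 -0.08139201  0.3       ]
(95, 325) 0.35 [ 0.47537558 -0.10505812  0.35      ]
(65, 75) 0.2 [0.85940593 0.03331609 0.2       ]
(65, 75) 0.25 [0.83161617 0.0049157  0.25      ]
(65, 75) 0.3 [ 0.8038264  -0.02348469  0.3       ]
(65, 75) 0.35 [ 0.77603664 -0.05188508  0.35      ]
scene (270, 412) 0 [ 0.45823937 -0.05740074  0.        ]
scene (270, 412) 0.2 [0.3522277  0.04160671 0.2       ]
scene (270, 412) 0.25 [0.32572478 0.06635857 0.25      ]
scene (270, 412) 0.3 [0.29922186 0.09111043 0.3       ]
scene (270, 412) 0.35 [0.27271894 0.11586229 0.35      ]
scene (270, 412) 0.4 [0.24621602 0.14061415 0.4       ]
scene (222, 268) 0 [ 0.78068466 -0.26282519  0.        ]
scene (222, 268) 0.2 [ 0.56291182 -0.0926166   0.2       ]
scene (222, 268) 0.25 [ 0.50846861 -0.05006445  0.25      ]
scene (222, 268) 0.3 [ 0.4540254 -0.0075123  0.3      ]
scene (222, 268) 0.35 [0.3995822  0.03503985 0.35      ]
scene (222, 268) 0.4 [0.34513899 0.077592   0.4       ]
scene (232, 262) 0 [ 0.77914688 -0.29118178  0.        ]
scene (232, 262) 0.2 [ 0.56190704 -0.11114465  0.2       ]
scene (232, 262) 0.25 [ 0.50759709 -0.06613536  0.25      ]
scene (232, 262) 0.3 [ 0.45328713 -0.02112608  0.3       ]
scene (232, 262) 0.35 [0.39897717 0.0238832  0.35      ]
scene (232, 262) 0.4 [0.34466721 0.06889248 0.4       ]
[115.74573523 624.00230336] [121.35159049 492.54469369] [-2298.15521244  3961.12453139] [-366.69319544  503.03087212]
```

View pics/w0.png

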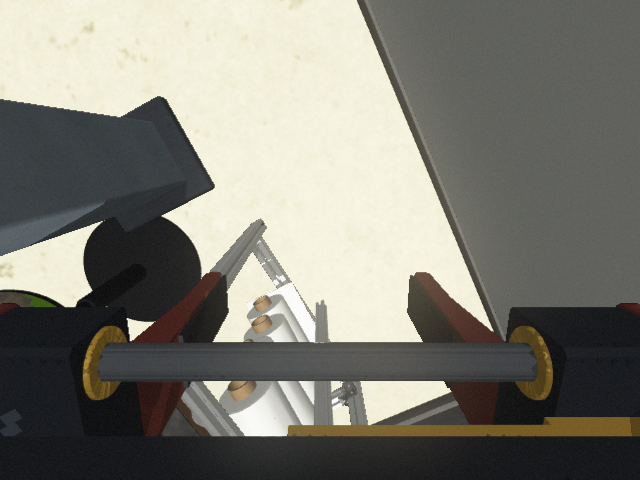

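```bash
cat >> h.py <<'E'
from scipy.spatial.transform import Rotation as Ro
def Rt(yaw,tilt=0):  # tool down, tool y at azimuth yaw deg; tilt about tool y
    a=np.radians(yaw);y=np.array([np.cos(a),np.sin(a),0]);x=np.array([0,0,-1.]);R=np.c_[x,y,np.cross(x,y)]
    return R@Ro.from_rotvec([0,tilt,0],degrees=True).as_matrix()
def mv(*T):
    s=readout.sense();R=s["orientation"];p=s["ee_pos"];f=s["ft_force"]
    print("t",s["clock"],"pos",p.round(4),"yaw",np.degrees(np.arctan2(R[1,1],R[0,1])).round(1),"j",s["joints"].round(2),"F",f.round(1),"M",s["moment"].round(2),"w",s["gripper_width"].round(4))
    for (X,yaw,*t) in T:
        d=R.T@(np.array(X)-p);r=Ro.from_matrix(R.T@Rt(yaw,*t)).as_rotvec(degrees=True)
        print(X,yaw,"pos",d.round(4).tolist(),"rot",r.round(1).tolist(),"rows",(np.linalg.norm(d)/.0417).round(1))
E
python3 -c "
from h import *
mv(([.26,.36,.42],50),([.37,.1,.42],20))"
```

```text
Traceback (most recent call last):
  File "h.py", line 15, in mv
    print("t",s["clock"],"pos",p.round(4),"yaw",np.degrees(np.arctan2(R[1,1],R[0,1])).round(1),"j",s["joints"].round(2),"F",f.round(1),"M",s["moment"].round(2),"w",s["gripper_width"].round(4))
                                                                                                                                                                    ^^^^^^^^^^^^^^^^^^^^^^^^
AttributeError: 'float' object has no attribute 'round'
```

```bash
sed -i 's/s\["gripper_width"\].round(4)/round(s["gripper_width"],4)/' h.py
python3 -c "
from h import *
mv(([.26,.36,.42],50),([.37,.1,.42],20))"
```

```text
t 1.5 pos [0.2673 0.5372 0.2306] yaw 63.5 j [ 1.05  0.09  1.23 -0.    1.82 -0.06] F [-0.4  0.7  0. ] M [ 0.07 -0.03  0.03] w 0.0882
[0.26, 0.36, 0.42] 50 pos [-0.1894, -0.1619, 0.0724] rot [13.5, 0.0, 0.0] rows 6.2
[0.37, 0.1, 0.42] 20 pos [-0.1894, -0.3456, 0.2867] rot [43.5, 0.0, 0.0] rows 11.7
```

Call:
jog_arm(delta_rot=[[13.5,0,0],[13.5,0,0],[13.5,0,0],[13.5,0,0],[13.5,0,0],[13.5,0,0],[43.5,0,0],[43.5,0,0],[43.5,0,0],[43.5,0,0]], delta_pos=[[-0.19,-0.16,0.072],[-0.19,-0.16,0.072],[-0.19,-0.16,0.072],[-0.19,-0.16,0.072],[-0.19,-0.16,0.072],[-0.19,-0.16,0.072],[-0.19,-0.346,0.287],[-0.19,-0.346,0.287],[-0.19,-0.346,0.287],[-0.19,-0.346,0.287]], grip=[1,1,1,1,1,1,1,1,1,1])

```text
clock: 2.33
ee_pos: [0.3236, 0.2117, 0.4185]
orientation: [[0.001, 0.933, 0.36], [0.001, 0.36, -0.933], [-1.0, 0.002, -0.0]]
ft_force: [1.3, 1.7, 0.1]
gripper_width: 0.0881
```

```bash
python3 -c "
from h import *
mv(([.38,.05,.42],20),([.42,-.17,.40],3.5),([.59,-.19,.25],3.5),([.597,-.197,.08],3.5))"
```

```text
t 2.3333 pos [0.3236 0.2117 0.4185] yaw 21.1 j [ 0.49 -0.34  1.28 -0.    2.2   0.12] F [1.3 1.7 0.1] M [-0.03  0.06 -0.04] w 0.0881
[0.38, 0.05, 0.42] 20 pos [-0.0016, -0.0056, 0.1712] rot [1.1, -0.0, -0.1] rows 4.1
[0.42, -0.17, 0.4] 3.5 pos [0.0183, -0.0475, 0.3908] rot [17.6, -0.0, -0.1] rows 9.5
[0.59, -0.19, 0.25] 3.5 pos [0.1686, 0.1036, 0.4707] rot [17.6, -0.0, -0.1] rows 12.2
[0.597, -0.197, 0.08] 3.5 pos [0.3386, 0.1074, 0.4798] rot [17.6, -0.0, -0.1] rows 14.3
```

Call:
jog_arm(delta_rot=[[1,0,0],[1,0,0],[1,0,0],[1,0,0],[17.6,0,0],[17.6,0,0],[17.6,0,0],[17.6,0,0],[17.6,0,0],[17.6,0,0]], delta_pos=[[0,-0.006,0.171],[0,-0.006,0.171],[0,-0.006,0.171],[0,-0.006,0.171],[0.018,-0.048,0.391],[0.018,-0.048,0.391],[0.018,-0.048,0.391],[0.018,-0.048,0.391],[0.018,-0.048,0.391],[0.018,-0.048,0.391]], grip=[1,1,1,1,1,1,1,1,1,1])

```text
clock: 3.17
ee_pos: [0.4196, -0.1742, 0.3991]
orientation: [[-0.0, 0.998, 0.058], [0.001, 0.058, -0.998], [-1.0, -0.0, -0.001]]
ft_force: [0.5, 0.5, 0.4]
gripper_width: 0.0878
```

```bash
python3 -c "
from h import *
mv(([.58,-.19,.25],3.5),([.597,-.197,.08],3.5))"
```

```text
t 3.1667 pos [ 0.4196 -0.1742  0.3991] yaw 3.3 j [-0.47 -0.19  1.2   0.    2.14 -0.53] F [0.5 0.5 0.4] M [-0.11  0.03 -0.04] w 0.0878
[0.58, -0.19, 0.25] 3.5 pos [0.1491, 0.1593, 0.0252] rot [-0.2, -0.0, 0.0] rows 5.3
[0.597, -0.197, 0.08] 3.5 pos [0.319, 0.1759, 0.0332] rot [-0.2, -0.0, 0.0] rows 8.8
```

Call:
jog_arm(delta_rot=[[0,0,0],[0,0,0],[0,0,0],[0,0,0],[0,0,0],[0,0,0],[0,0,0],[0,0,0],[0,0,0],[0,0,0]], delta_pos=[[0.149,0.16,0.025],[0.149,0.16,0.025],[0.149,0.16,0.025],[0.149,0.16,0.025],[0.149,0.16,0.025],[0.28,0.176,0.033],[0.28,0.176,0.033],[0.28,0.176,0.033],[0.28,0.176,0.033],[0.28,0.176,0.033]], grip=[1,1,1,1,1,1,1,1,1,1])

```text
clock: 4.0
ee_pos: [0.5947, -0.1958, 0.1116]
orientation: [[-0.011, 0.998, 0.058], [0.005, 0.058, -0.998], [-1.0, -0.01, -0.005]]
ft_force: [-0.6, 0.2, -0.8]
gripper_width: 0.0883
```

```bash
cat >> h.py <<'E'
def wrist(name,z=0.022):
    s=readout.sense();im=viewer.read_camera("wrist");cv2.imwrite(name,im[:,:,::-1])
    k=dict(viewer.calibration("wrist"));T=np.eye(4);T[:3,:3]=s["orientation"];T[:3,3]=s["ee_pos"]
    W=T@k["mount"];k["R"]=W[:3,:3].T;k["t"]=-k["R"]@W[:3,3]
    return im,k
E
python3 - <<'E'
from h import *
im,k=wrist("pics/w1.png")
h=cv2.cvtColor(im,cv2.COLOR_RGB2HSV);m=cv2.inRange(h,(8,200,100),(20,255,255))
n,l,st,ce=cv2.connectedComponentsWithStats(m)
for i in range(1,n):
    if st[i,4]>400: print(st[i],ce[i],toW("",*ce[i],.03,k))
mv(([.597,-.197,.016],3.5))
E
```

```text
[ 286  196   64  124 7367] [317.71046559 256.3052803 ] [ 0.59411588 -0.1991544   0.03      ]
t 4.05 pos [ 0.5958 -0.1963  0.1158] yaw 3.3 j [-0.37  0.18  1.34  0.    1.63 -0.43] F [-1.   0.1  0.2] M [-0.05  0.02 -0.01] w 0.0878
[0.597, -0.197, 0.016] 3.5 pos [0.0998, 0.0017, 0.0011] rot [-0.2, -0.2, 0.3] rows 2.4
```

View pics/w1.png

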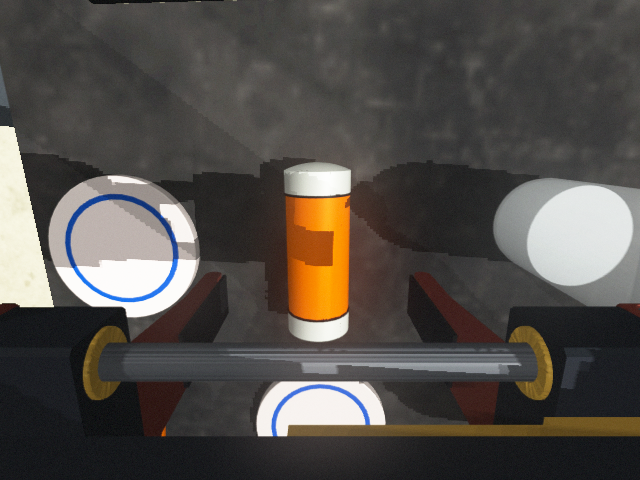

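```bash
python3 - <<'E'
from h import *
s=readout.sense()
k=dict(viewer.calibration("wrist"));T=np.eye(4);T[:3,:3]=s["orientation"];T[:3,3]=s["ee_pos"]
W=T@k["mount"];k["R"]=W[:3,:3].T;k["t"]=-k["R"]@W[:3,3]
for p in [(318,194.5),(318,316)]: print(toW("",*p,.044,k))
print(toW("",317.7,256,.03,k)); print(toW("",102,244,.01,k)*0+toW("",122,248,.01,k))
E
```

```text
[ 0.59324898 -0.15616388  0.044     ]
[ 0.59821086 -0.23954474  0.044     ]
[ 0.59563099 -0.20080495  0.03      ]
[ 0.44807165 -0.20960264  0.01      ]
```

Call:
jog_arm(delta_rot=[[0,0,0],[0,0,0],[0,0,0],[0,0,0],[0,0,0],[0,0,0],[0,0,0],[0,0,0],[0,0,0]], delta_pos=[[0.035,0.001,0.002],[0.07,0.001,0.002],[0.09,0.001,0.002],[0.1,0.001,0.002],[0.1,0.001,0.002],[0.1,0.001,0.002],[0.1,0.001,0.002],[0.1,0.001,0.002],[0.1,0.001,0.002]], grip=[1,1,1,1,-1,-1,-1,-1,-1], newtons=6)

```text
clock: 4.8
ee_pos: [0.5975, -0.1984, 0.0182]
orientation: [[-0.003, 0.998, 0.058], [0.001, 0.058, -0.998], [-1.0, -0.002, -0.002]]
ft_force: [-0.1, 0.2, -0.2]
gripper_width: 0.0575
```

```bash
python3 - <<'E'
from h import *
mv(([.596,-.198,.136],3.3))
E
```

```text
t 4.8 pos [ 0.5975 -0.1984  0.0182] yaw 3.3 j [-0.37  0.23  1.45  0.    1.46 -0.43] F [-0.1  0.2 -0.2] M [-0.04  0.06  0.02] w 0.0575
[0.596, -0.198, 0.136] 3.3 pos [-0.1178, -0.0017, -0.0006] rot [0.0, -0.1, 0.1] rows 2.8
```

Call:
jog_arm(delta_rot=[[0,0,0],[0,0,0],[0,0,0],[0,0,0],[0,0,0]], delta_pos=[[0.001,0,0],[0.001,0,0],[0.001,0,0],[0.001,0,0],[0.001,0,0]], grip=[-1,-1,-1,-1,-1])

```text
clock: 5.22
ee_pos: [0.5977, -0.1986, 0.0181]
orientation: [[-0.002, 0.998, 0.058], [0.001, 0.058, -0.998], [-1.0, -0.002, -0.001]]
ft_force: [-2.8, 0.6, 4.9]
gripper_width: 0.0443
```

Call:
jog_arm(delta_rot=[[0,0,0],[0,0,0],[0,0,0],[0,0,0],[0,0,0],[0,0,0],[0,0,0],[0,0,0],[0,0,0],[0,0,0]], delta_pos=[[-0.01,0,0],[-0.03,0,0],[-0.05,0,0],[-0.07,0,0],[-0.09,0,0],[-0.11,0,0],[-0.12,0,0],[-0.125,0,0],[-0.125,0,0],[-0.125,0,0]], grip=[-1,-1,-1,-1,-1,-1,-1,-1,-1,-1])

```text
clock: 6.05
ee_pos: [0.5976, -0.1985, 0.1417]
orientation: [[-0.003, 0.998, 0.058], [0.002, 0.058, -0.998], [-1.0, -0.003, -0.002]]
ft_force: [0.0, -0.2, -5.0]
gripper_width: 0.0429
```

```bash
cat >> h.py <<'E'
def shot(*cs,tag=""):
    ims=[viewer.read_camera(c) for c in cs]
    cv2.imwrite(f"pics/{tag}.png",np.hstack([cv2.resize(i,(400,300) if len(cs)>1 else (640,480)) for i in ims])[:,:,::-1])
    return ims
E
python3 - <<'E'
from h import *
shot("scene","wrist",tag="l1")
mv(([.606,-.355,.16],0),([.606,-.355,.066],0))
E
```

```text
t 6.15 pos [ 0.5973 -0.1984  0.141 ] yaw 3.3 j [-0.37  0.17  1.3   0.    1.67 -0.43] F [-0.1  0.  -4.5] M [-0.05  0.06 -0.01] w 0.0428
[0.606, -0.355, 0.16] 0 pos [-0.0194, -0.0004, 0.1568] rot [3.3, -0.1, 0.3] rows 3.8
[0.606, -0.355, 0.066] 0 pos [0.0746, 0.0, 0.157] rot [3.3, -0.1, 0.3] rows 4.2
```

View pics/l1.png

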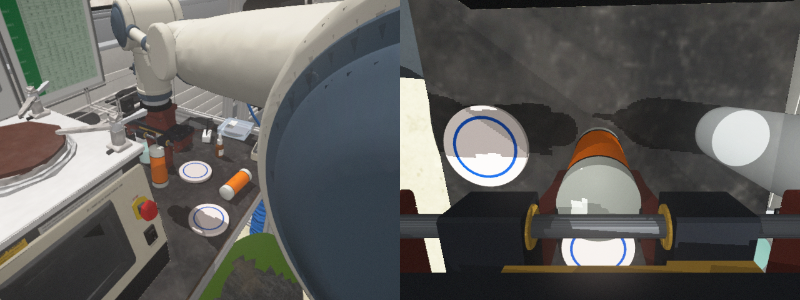

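```bash
python3 - <<'E'
from h import *
a,b=shot("scene","top",tag="l2")
h=cv2.cvtColor(a,cv2.COLOR_RGB2HSV);m=cv2.inRange(h,(8,170,80),(20,255,255))
n,l,st,ce=cv2.connectedComponentsWithStats(m)
for i in range(1,n):
    if st[i,4]>150: print(st[i],ce[i],cv2.minAreaRect(cv2.findNonZero((l==i).astype(np.uint8))))
for t in (-15,0,15):
    ax=np.array([0,np.sin(np.radians(t)),np.cos(np.radians(t))]);c=np.array([.597,-.198,.148])
    print(t,proj("scene",c+.05*ax),proj("scene",c-.05*ax))
cv2.imwrite("pics/l2c.png",cv2.resize(a[180:330,200:400],(800,600))[:,:,::-1])
E
```

```text
[240 251  28  43 931] [253.93447905 272.13641246] ((254.39559936523438, 271.7620544433594), (42.563751220703125, 24.75881004333496), 83.41805267333984)
[360 274  38  37 713] [381.10799439 289.51332398] ((380.646484375, 289.78582763671875), (22.909982681274414, 35.74247360229492), 46.46879959106445)
-15 [261.4132619  227.18963014] [255.42451432 281.59767048]
0 [255.8628916  229.70264166] [260.65120051 278.59619824]
15 [250.35643434 234.08985954] [265.6133534  274.12880553]
```

View pics/l2c.png

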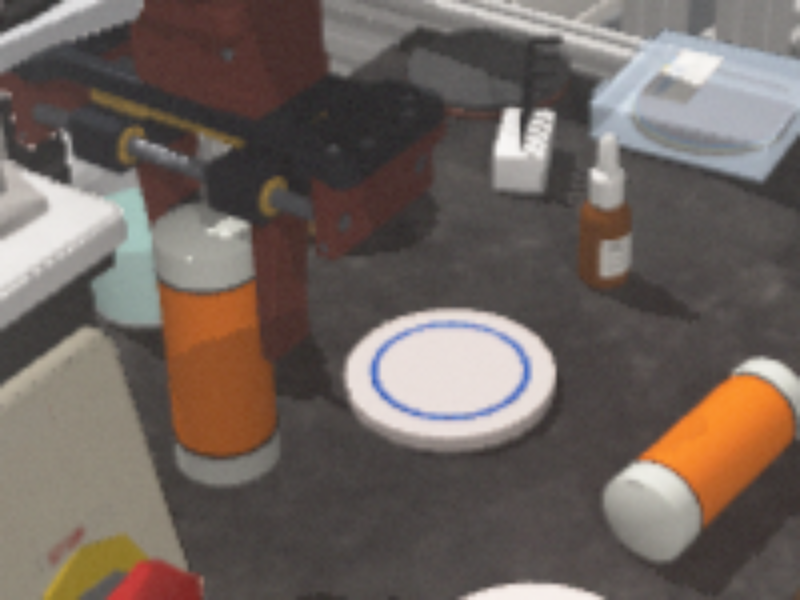

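View pics/l2.png

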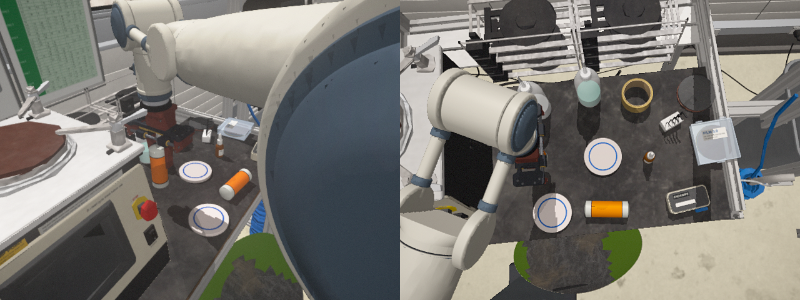

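Call:
jog_arm(delta_rot=[[3,0,0],[3,0,0],[3,0,0],[3,0,0],[3,0,0],[3,0,0],[3,0,0],[3,0,0],[3,0,0],[3,0,0]], delta_pos=[[0,0,0.01],[0,0,0.03],[0,0,0.055],[0,0,0.08],[0,0,0.105],[0,0,0.13],[0,0,0.148],[0.01,0,0.156],[0.025,0,0.157],[0.04,0,0.157]], grip=[-1,-1,-1,-1,-1,-1,-1,-1,-1,-1])

```text
clock: 7.08
ee_pos: [0.6061, -0.3555, 0.0994]
orientation: [[-0.004, 1.0, 0.005], [0.002, 0.005, -1.0], [-1.0, -0.004, -0.002]]
ft_force: [0.2, -0.7, -4.7]
gripper_width: 0.0428
```

```bash
python3 - <<'E'
from h import *
a,=shot("scene",tag="l3")
cv2.imwrite("pics/l3c.png",cv2.resize(a[180:330,200:400],(800,600))[:,:,::-1])
mv(([.606,-.355,.076],0),([.606,-.355,.066],0))
E
```

```text
t 7.1333 pos [ 0.6048 -0.354   0.0946] yaw 0.3 j [-0.58  0.39  1.13 -0.    1.64 -0.58] F [ 0.6  1.2 -7.5] M [-0.06  0.1  -0.02] w 0.0431
[0.606, -0.355, 0.076] 0 pos [0.0186, 0.0014, 0.0011] rot [0.3, -0.3, 0.6] rows 0.4
[0.606, -0.355, 0.066] 0 pos [0.0286, 0.0015, 0.0011] rot [0.3, -0.3, 0.6] rows 0.7
```

View pics/l3c.png

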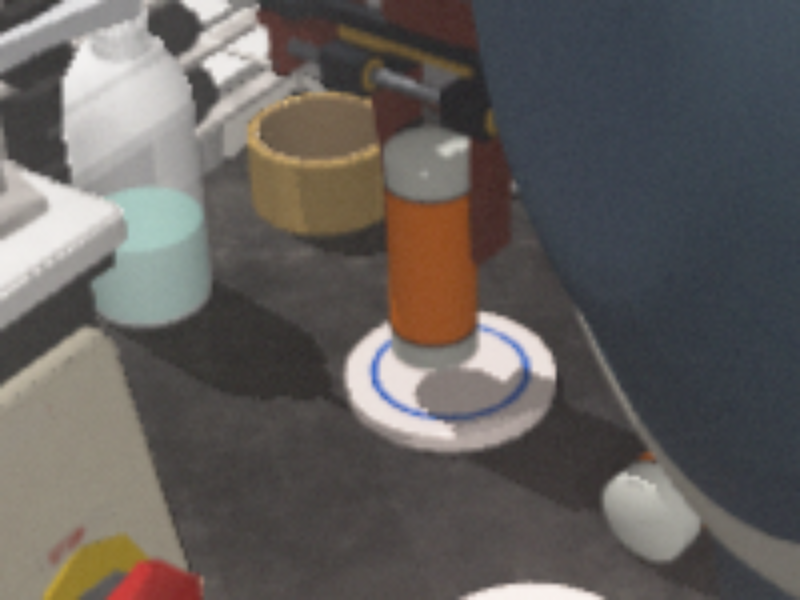

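Call:
jog_arm(delta_rot=[[0,0,0],[0,0,0],[0,0,0],[0,0,0],[0,0,0],[0,0,0]], delta_pos=[[0.008,0.001,0.001],[0.014,0.001,0.001],[0.018,0.001,0.001],[0.02,0.001,0.001],[0.021,0.001,0.001],[0.022,0.001,0.001]], grip=[-1,-1,-1,-1,-1,-1])

```text
clock: 7.63
ee_pos: [0.6062, -0.3557, 0.077]
orientation: [[-0.007, 1.0, 0.005], [0.002, 0.005, -1.0], [-1.0, -0.007, -0.002]]
ft_force: [-4.4, -0.1, 9.2]
gripper_width: 0.043
```

```bash
python3 - <<'E'
from h import *
a,=shot("scene",tag="l4")
cv2.imwrite("pics/l4c.png",cv2.resize(a[180:330,200:400],(800,600))[:,:,::-1])
mv(([.606,-.355,.072],0),([.606,-.355,.066],0))
E
```

```text
t 7.6833 pos [ 0.6061 -0.3557  0.0768] yaw 0.3 j [-0.58  0.4   1.15 -0.    1.6  -0.58] F [-4.4  0.2  8. ] M [-0.02  1.05  0.06] w 0.0432
[0.606, -0.355, 0.072] 0 pos [0.0048, -0.0001, -0.0006] rot [0.3, -0.1, 0.4] rows 0.1
[0.606, -0.355, 0.066] 0 pos [0.0108, -0.0, -0.0006] rot [0.3, -0.1, 0.4] rows 0.3
```

View pics/l4c.png

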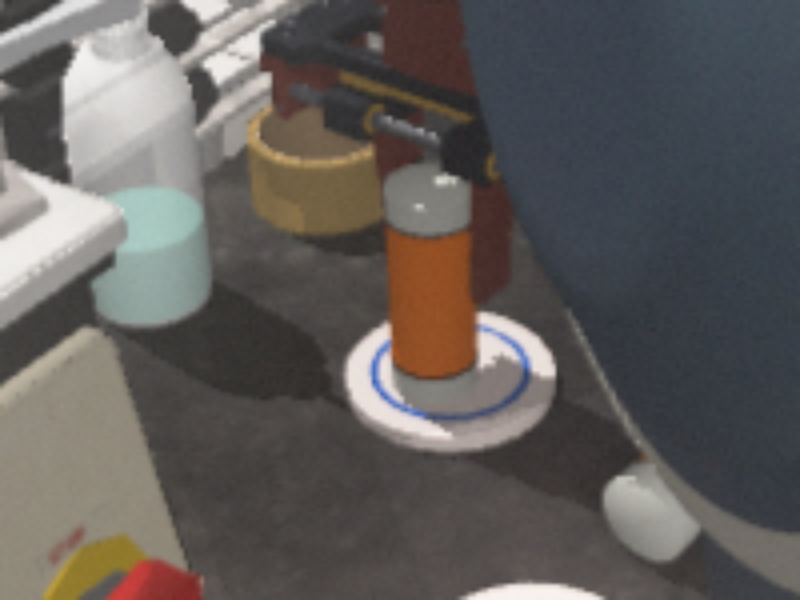

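Call:
jog_arm(delta_rot=[[0,0,0],[0,0,0],[0,0,0],[0,0,0],[0,0,0],[0,0,0],[0,0,0],[0,0,0]], delta_pos=[[-0.0005,0,0],[-0.001,0,0],[-0.001,0,0],[-0.001,0,0],[-0.001,0,0],[-0.001,0,0],[-0.001,0,0],[-0.001,0,0]], grip=[-1,-1,-0.02,0.05,0.1,0.4,1,1])

```text
clock: 8.35
ee_pos: [0.6062, -0.3557, 0.0781]
orientation: [[-0.006, 1.0, 0.005], [0.002, 0.005, -1.0], [-1.0, -0.006, -0.002]]
ft_force: [0.1, -0.1, -1.2]
gripper_width: 0.0648
```

```bash
python3 - <<'E'
from h import *
a,=shot("scene",tag="l5")
cv2.imwrite("pics/l5c.png",cv2.resize(a[180:330,200:400],(800,600))[:,:,::-1])
mv(([.606,-.355,.22],0),([.456,-.362,.22],-1))
E
```

```text
t 8.4 pos [ 0.6062 -0.3557  0.078 ] yaw 0.3 j [-0.58  0.4   1.15 -0.    1.6  -0.58] F [ 0.2 -0.5 -0.6] M [-0.08  0.07  0.  ] w 0.0689
[0.606, -0.355, 0.22] 0 pos [-0.142, -0.0011, -0.0011] rot [0.3, -0.1, 0.4] rows 3.4
[0.456, -0.362, 0.22] -1 pos [-0.141, -0.1511, 0.0052] rot [1.3, -0.1, 0.4] rows 5.0
```

View pics/l5c.png

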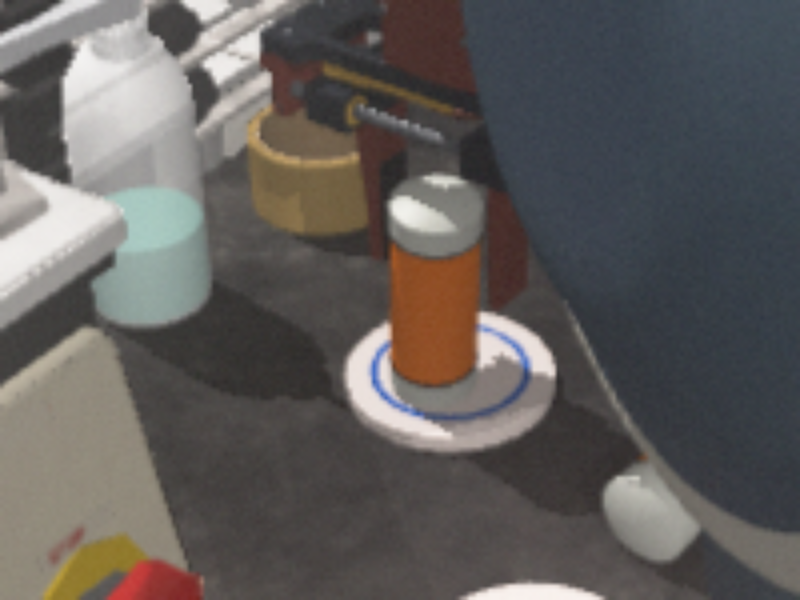

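Call:
jog_arm(delta_rot=[[0,0,0],[0,0,0],[0,0,0],[0,0,0],[0,0,0],[0,0,0],[0,0,0],[0,0,0]], delta_pos=[[0,0,0],[0,0,0],[0,0,0],[-0.03,0,0],[-0.07,0,0],[-0.11,0,0],[-0.14,0,0],[-0.14,0,0]], grip=[1,1,1,1,1,1,1,1])

```text
clock: 9.07
ee_pos: [0.6087, -0.3571, 0.2283]
orientation: [[0.005, 1.0, 0.005], [-0.005, 0.005, -1.0], [-1.0, 0.005, 0.005]]
ft_force: [0.5, -0.0, 1.2]
gripper_width: 0.0879
```

```bash
python3 - <<'E'
from h import *
a,=shot("scene",tag="l6")
cv2.imwrite("pics/l6c.png",cv2.resize(a[180:330,200:400],(800,600))[:,:,::-1])
mv(([.456,-.362,.22],-1),([.456,-.362,.13],-1))
E
```

```text
t 9.1167 pos [ 0.6084 -0.3568  0.2243] yaw 0.3 j [-0.58  0.39  0.9  -0.    1.85 -0.58] F [ 0.   0.2 -0.3] M [-0.09  0.05 -0.03] w 0.088
[0.456, -0.362, 0.22] -1 pos [0.004, -0.1525, 0.0044] rot [1.3, 0.2, -0.1] rows 3.7
[0.456, -0.362, 0.13] -1 pos [0.094, -0.1526, 0.0041] rot [1.3, 0.2, -0.1] rows 4.3
```

View pics/l6c.png

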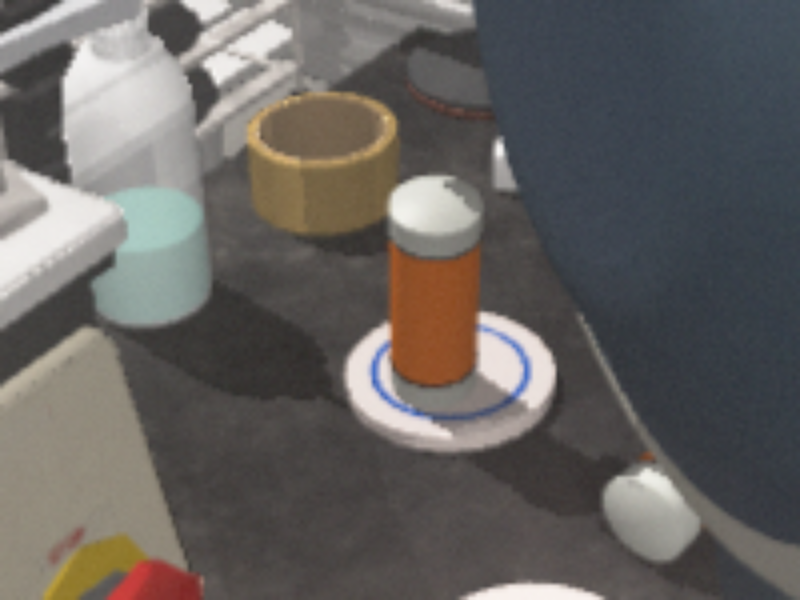

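Call:
jog_arm(delta_rot=[[1,0,0],[1,0,0],[1,0,0],[1,0,0],[1,0,0],[1,0,0],[1,0,0],[1,0,0],[1,0,0]], delta_pos=[[0,-0.035,0.002],[0,-0.07,0.004],[0,-0.11,0.005],[0.01,-0.14,0.005],[0.04,-0.152,0.005],[0.07,-0.152,0.005],[0.095,-0.152,0.005],[0.105,-0.152,0.005],[0.105,-0.152,0.005]], grip=[1,1,1,1,1,1,1,1,1])

```text
clock: 9.87
ee_pos: [0.4549, -0.3614, 0.1142]
orientation: [[-0.004, 1.0, -0.012], [0.002, -0.012, -1.0], [-1.0, -0.004, -0.002]]
ft_force: [-0.8, 0.6, 0.1]
gripper_width: 0.0874
```

```bash
python3 - <<'E'
from h import *
im,k=wrist("pics/w2.png")
h=cv2.cvtColor(im,cv2.COLOR_RGB2HSV);m=cv2.inRange(h,(8,200,80),(20,255,255))
n,l,st,ce=cv2.connectedComponentsWithStats(m)
for i in range(1,n):
    if st[i,4]>400:
        x,y,w,hh,_=st[i]; print(st[i],ce[i],toW("",x+w/2,y-.5,.044,k),toW("",x+w/2,y+hh-2,.044,k))
mv(([.456,-.362,.016],-1))
E
```

```text
[570 188  57  29 591] [593.12690355 198.23519459] [ 0.62899966 -0.31862382  0.044     ] [ 0.63219331 -0.33593499  0.044     ]
[ 288  193   64  124 7255] [318.02784287 253.71826327] [ 0.45649999 -0.31987882  0.044     ] [ 0.45571692 -0.40331764  0.044     ]
t 9.9167 pos [ 0.4559 -0.3622  0.117 ] yaw -0.7 j [-0.73  0.05  1.47 -0.    1.62 -0.72] F [0.4 1.3 0.9] M [-0.04  0.04 -0.03] w 0.0876
[0.456, -0.362, 0.016] -1 pos [0.101, 0.0003, -0.0002] rot [0.3, 0.0, 0.1] rows 2.4
```

View pics/w2.png

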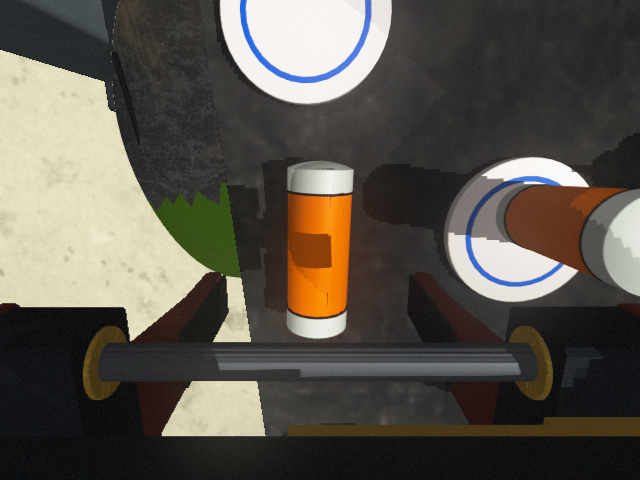

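Call:
jog_arm(delta_rot=[[0,0,0],[0,0,0],[0,0,0],[0,0,0],[0,0,0],[0,0,0],[0,0,0],[0,0,0],[0,0,0],[0,0,0]], delta_pos=[[0.035,0,0],[0.07,0,0],[0.09,0,0],[0.1,0,0],[0.101,0,0],[0.101,0,0],[0.101,0,0],[0.101,0,0],[0.101,0,0],[0.101,0,0]], grip=[1,1,1,-1,-1,-1,-1,-1,-1,-1], newtons=6)

```text
clock: 10.75
ee_pos: [0.4561, -0.3628, 0.0174]
orientation: [[-0.0, 1.0, -0.012], [-0.002, -0.012, -1.0], [-1.0, -0.0, 0.002]]
ft_force: [2.4, 0.4, -0.1]
gripper_width: 0.0449
```

Call:
jog_arm(delta_rot=[[0,0,0],[0,0,0],[0,0,0]], delta_pos=[[0,0,0],[0,0,0],[0,0,0]], grip=[-1,-1,-1])

```text
clock: 11.0
ee_pos: [0.4561, -0.3628, 0.0174]
orientation: [[0.0, 1.0, -0.012], [-0.002, -0.012, -1.0], [-1.0, 0.0, 0.002]]
ft_force: [-0.3, -1.0, -0.7]
gripper_width: 0.0445
```

Call:
jog_arm(delta_rot=[[0,0,0],[0,0,0],[0,0,0],[0,0,0],[0,0,0],[0,0,0],[0,0,0],[0,0,0],[0,0,0],[0,0,0]], delta_pos=[[-0.01,0,0],[-0.03,0,0],[-0.05,0,0],[-0.07,0,0],[-0.09,0,0],[-0.11,0,0],[-0.12,0,0],[-0.125,0,0],[-0.125,0,0],[-0.125,0,0]], grip=[-1,-1,-1,-1,-1,-1,-1,-1,-1,-1])

```text
clock: 11.83
ee_pos: [0.4558, -0.3623, 0.1412]
orientation: [[-0.001, 1.0, -0.012], [-0.001, -0.012, -1.0], [-1.0, -0.001, 0.001]]
ft_force: [-0.2, 0.7, -3.5]
gripper_width: 0.0448
```

```bash
python3 - <<'E'
from h import *
wrist("pics/w3.png");shot("scene","top",tag="m1")
mv(([.449,-.209,.142],0),([.449,-.209,.09],0))
E
```

```text
t 11.9833 pos [ 0.4556 -0.3621  0.1406] yaw -0.7 j [-0.73  0.04  1.44 -0.    1.66 -0.72] F [-0.4 -0.9 -4.8] M [ 0.06  0.06 -0.01] w 0.0446
[0.449, -0.209, 0.142] 0 pos [-0.0014, -0.0085, -0.153] rot [-0.7, -0.0, 0.1] rows 3.7
[0.449, -0.209, 0.09] 0 pos [0.0506, -0.0084, -0.153] rot [-0.7, -0.0, 0.1] rows 3.9
```

View pics/m1.png

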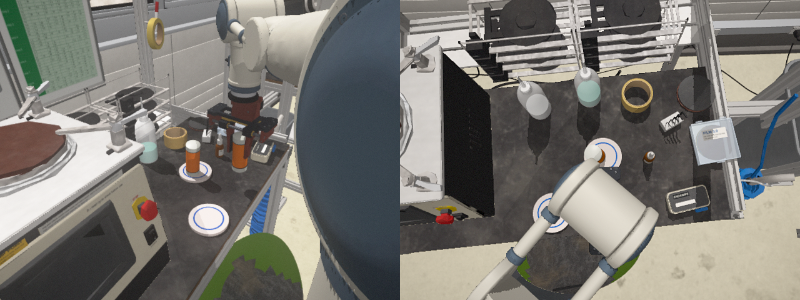

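View pics/w3.png

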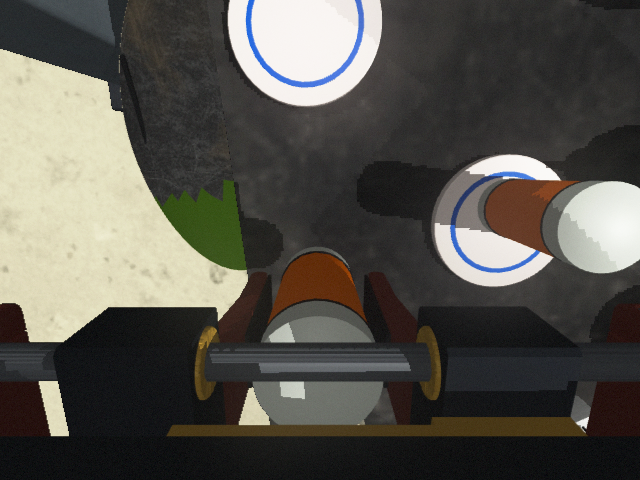

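```bash
python3 - <<'E'
from h import *
a,=shot("scene",tag="m2")
cv2.imwrite("pics/m2c.png",cv2.resize(a[170:350,280:480],(800,720))[:,:,::-1][:600])
for t in (-15,0,15):
    ax=np.array([0,np.sin(np.radians(t)),np.cos(np.radians(t))]);c=np.array([.4556,-.362,.142])
    print(t,[((proj("scene",c+s*.05*ax)-[280,170])*4).round() for s in (1,-1)])
for c in ([.606,-.355,.072],[.596,-.35,.072]):
    print([((proj("scene",np.array(c)+[0,0,s*.062])-[280,170])*4).round() for s in (1,-1)])
E
```

```text
-15 [array([429., 180.]), array([383., 389.])]
0 [array([414., 189.]), array([397., 379.])]
15 [array([398., 205.]), array([412., 362.])]
[array([125., 206.]), array([128., 410.])]
[array([135., 217.]), array([138., 422.])]
```

View pics/m2c.png

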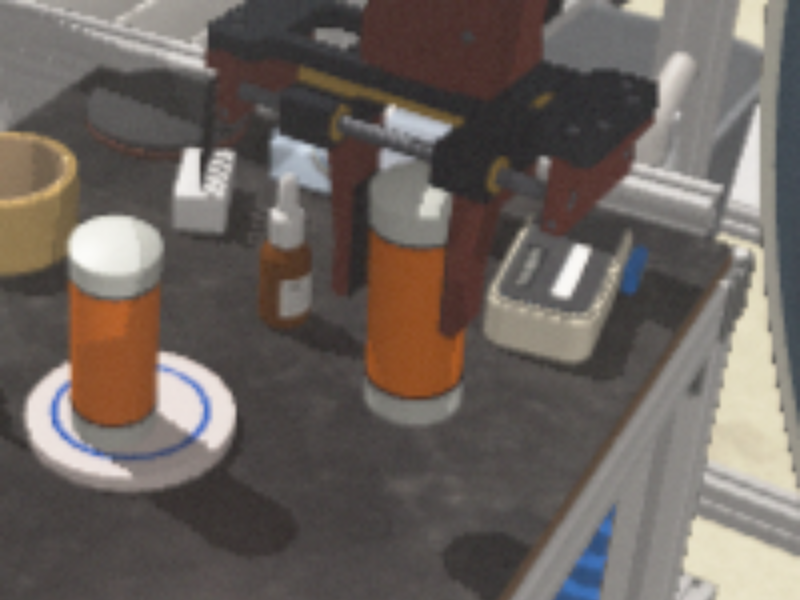

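Call:
jog_arm(delta_rot=[[-0.7,0,0],[-0.7,0,0],[-0.7,0,0],[-0.7,0,0],[-0.7,0,0],[-0.7,0,0],[-0.7,0,0],[-0.7,0,0],[-0.7,0,0],[-0.7,0,0]], delta_pos=[[0,-0.001,-0.01],[0,-0.002,-0.03],[0,-0.004,-0.055],[0,-0.006,-0.08],[0,-0.007,-0.105],[0,-0.008,-0.13],[0,-0.008,-0.146],[0.01,-0.008,-0.153],[0.025,-0.008,-0.153],[0.04,-0.008,-0.153]], grip=[-1,-1,-1,-1,-1,-1,-1,-1,-1,-1])

```text
clock: 12.87
ee_pos: [0.4495, -0.2085, 0.1]
orientation: [[-0.001, 1.0, 0.002], [-0.001, 0.002, -1.0], [-1.0, -0.001, 0.001]]
ft_force: [0.2, -0.4, -4.7]
gripper_width: 0.0445
```

```bash
python3 - <<'E'
from h import *
a,=shot("scene",tag="m3")
cv2.imwrite("pics/m3c.png",cv2.resize(a[240:400,230:430],(800,640))[:,:,::-1][:600])
mv(([.449,-.209,.08],0))
E
```

```text
t 12.9167 pos [ 0.4479 -0.208   0.0958] yaw 0.1 j [-0.5  -0.18  1.73 -0.    1.6  -0.5 ] F [-1.   1.1 -7.6] M [0.09 0.13 0.03] w 0.0446
[0.449, -0.209, 0.08] 0 pos [0.0158, 0.0012, 0.001] rot [0.1, -0.1, 0.4] rows 0.4
```

View pics/m3c.png

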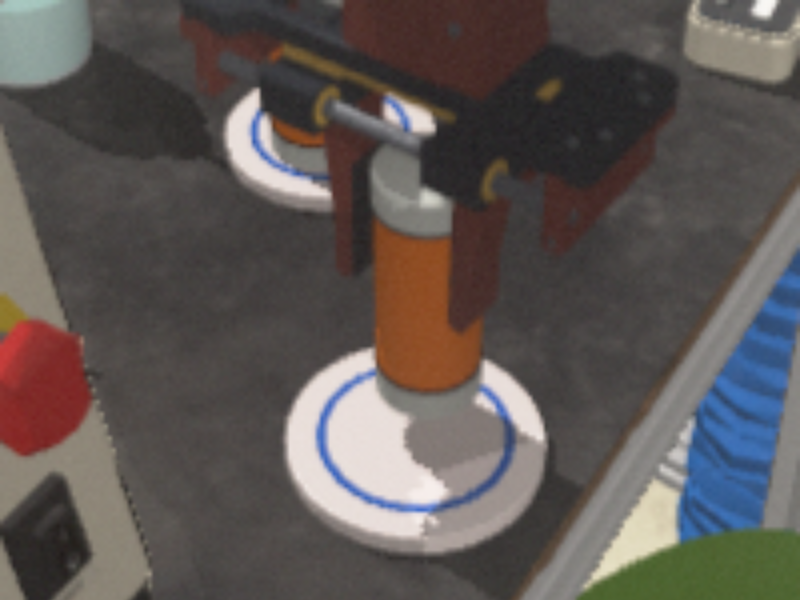

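Call:
jog_arm(delta_rot=[[0,0,0],[0,0,0],[0,0,0],[0,0,0],[0,0,0],[0,0,0]], delta_pos=[[0.006,0.001,0.001],[0.01,0.001,0.001],[0.012,0.001,0.001],[0.014,0.001,0.001],[0.015,0.001,0.001],[0.016,0.001,0.001]], grip=[-1,-1,-1,-1,-1,-1])

```text
clock: 13.42
ee_pos: [0.4491, -0.2093, 0.0809]
orientation: [[-0.005, 1.0, 0.001], [0.001, 0.001, -1.0], [-1.0, -0.005, -0.001]]
ft_force: [-1.6, 1.4, 2.9]
gripper_width: 0.0447
```

Call:
jog_arm(delta_rot=[[0,0,0],[0,0,0],[0,0,0]], delta_pos=[[0,0,0],[0,0,0],[0,0,0]], grip=[-1,-1,-1])

```text
clock: 13.67
ee_pos: [0.4493, -0.2094, 0.0811]
orientation: [[-0.005, 1.0, 0.001], [0.001, 0.001, -1.0], [-1.0, -0.005, -0.001]]
ft_force: [0.6, -0.6, -3.7]
gripper_width: 0.0444
```

```bash
python3 - <<'E'
from h import *
a,=shot("scene",tag="m4")
cv2.imwrite("pics/m4c.png",cv2.resize(a[240:400,230:430],(800,640))[:,:,::-1][:600])
mv(([.449,-.209,.08],0))
E
```

```text
t 13.7167 pos [ 0.4493 -0.2094  0.081 ] yaw 0.0 j [-0.5  -0.17  1.75 -0.    1.57 -0.5 ] F [ 0.8  0.4 -2.5] M [-0.07 -0.03  0.01] w 0.0445
[0.449, -0.209, 0.08] 0 pos [0.001, -0.0003, -0.0004] rot [0.0, -0.1, 0.3] rows 0.0
```

View pics/m4c.png

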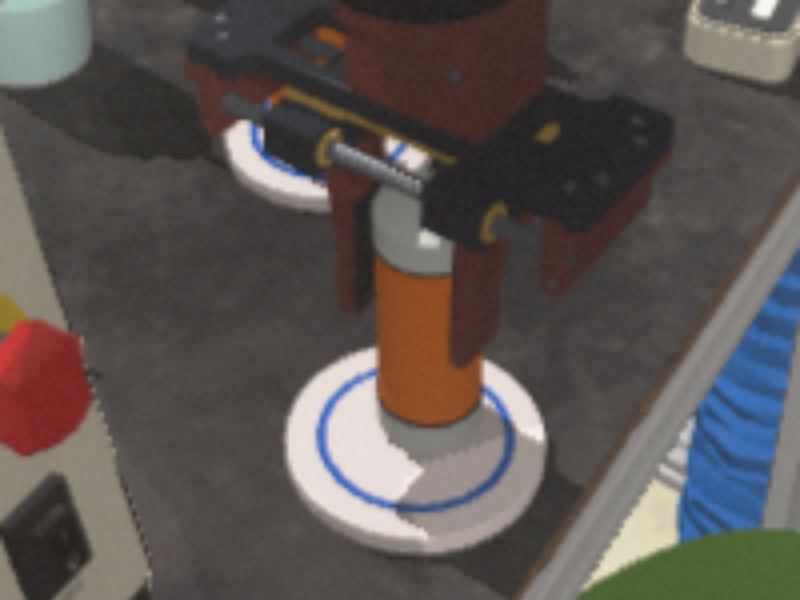

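Call:
jog_arm(delta_rot=[[0,0,0],[0,0,0],[0,0,0],[0,0,0]], delta_pos=[[0.001,0,0],[0.002,0,0],[0.003,0,0],[0.003,0,0]], grip=[-1,-1,-1,-1])

```text
clock: 14.05
ee_pos: [0.4501, -0.21, 0.0803]
orientation: [[-0.002, 1.0, 0.001], [-0.001, 0.001, -1.0], [-1.0, -0.002, 0.001]]
ft_force: [-2.3, 1.7, 6.2]
gripper_width: 0.0443
```

Call:
jog_arm(delta_rot=[[0,0,0],[0,0,0],[0,0,0],[0,0,0],[0,0,0],[0,0,0],[0,0,0],[0,0,0],[0,0,0]], delta_pos=[[-0.0005,0,0],[-0.0005,0,0],[-0.0005,0,0],[-0.0005,0,0],[-0.0005,0,0],[-0.0005,0,0],[-0.0005,0,0],[-0.0005,0,0],[-0.0005,0,0]], grip=[-1,0.03,0.08,0.2,0.5,1,1,1,1])

```text
clock: 14.8
ee_pos: [0.4501, -0.21, 0.0808]
orientation: [[-0.002, 1.0, 0.001], [-0.001, 0.001, -1.0], [-1.0, -0.002, 0.001]]
ft_force: [0.2, -0.1, 0.2]
gripper_width: 0.0828
```

```bash
python3 - <<'E'
from h import *
a,=shot("scene",tag="m5")
cv2.imwrite("pics/m5c.png",cv2.resize(a[240:400,230:430],(800,640))[:,:,::-1][:600])
mv(([.449,-.209,.08],0))
E
```

```text
t 14.85 pos [ 0.4501 -0.21    0.0808] yaw 0.0 j [-0.5  -0.17  1.75 -0.    1.56 -0.5 ] F [ 0.3 -0.5 -0.8] M [-0.06  0.05 -0.01] w 0.0857
[0.449, -0.209, 0.08] 0 pos [0.0008, -0.0011, -0.001] rot [0.0, 0.0, 0.1] rows 0.0
```

View pics/m5c.png

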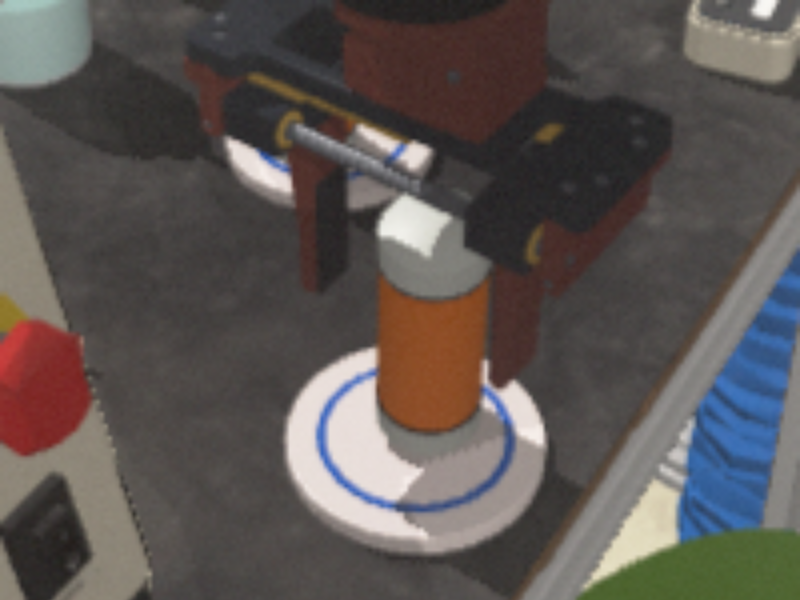

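Call:
jog_arm(delta_rot=[[0,0,0],[0,0,0],[0,0,0],[0,0,0],[0,0,0],[0,0,0],[0,0,0],[0,0,0],[0,0,0],[0,0,0]], delta_pos=[[0,0,0],[-0.03,0,0],[-0.07,0,0],[-0.11,0,0],[-0.15,0,0],[-0.19,0,0],[-0.22,0,0],[-0.22,0,0],[-0.22,0,0],[-0.22,0,0]], grip=[1,1,1,1,1,1,1,1,1,1])

```text
clock: 15.68
ee_pos: [0.4505, -0.2098, 0.2998]
orientation: [[-0.003, 1.0, 0.001], [-0.0, 0.001, -1.0], [-1.0, -0.003, 0.0]]
ft_force: [0.2, 0.2, -0.5]
gripper_width: 0.0877
```

```bash
python3 - <<'E'
from h import *
a,=shot("scene",tag="m6")
cv2.imwrite("pics/m6c.png",cv2.resize(a[200:400,230:480],(750,600))[:,:,::-1][:600])
mv(([.40,-.209,.30],0),([.5,-.4,.45],0))
E
```

```text
t 15.7333 pos [ 0.4503 -0.2096  0.2989] yaw 0.0 j [-0.5  -0.16  1.35 -0.    1.95 -0.5 ] F [ 0.   1.  -0.8] M [-0.04  0.07  0.06] w 0.0879
[0.4, -0.209, 0.3] 0 pos [-0.0008, -0.0503, -0.0007] rot [0.0, -0.0, 0.3] rows 1.2
[0.5, -0.4, 0.45] 0 pos [-0.1514, 0.0489, 0.1903] rot [0.0, -0.0, 0.3] rows 5.9
```

View pics/m6c.png

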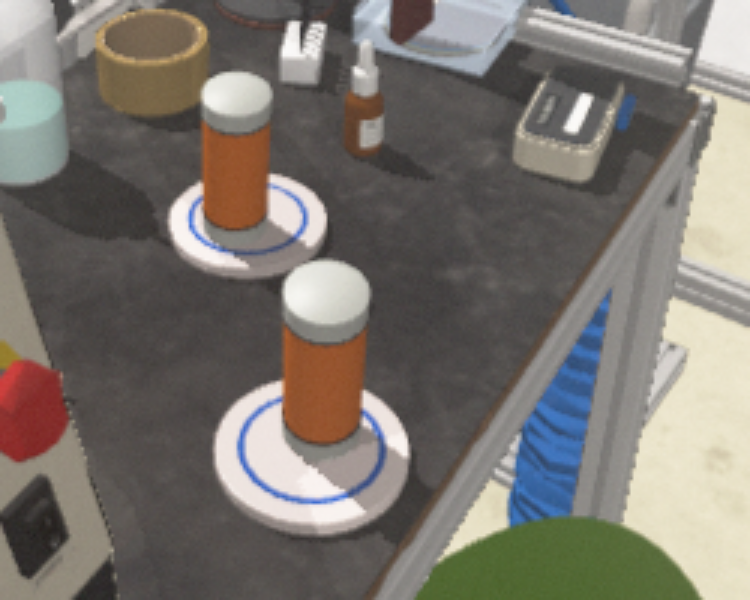

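Call:
jog_arm(delta_rot=[[0,0,0],[0,0,0],[0,0,0],[0,0,0],[0,0,0],[0,0,0],[0,0,0],[0,0,0],[0,0,0],[0,0,0]], delta_pos=[[0,-0.03,0],[0,-0.06,0],[0,-0.08,0],[0,-0.08,0],[0,-0.08,0],[0,-0.08,0],[0,-0.08,0],[0,-0.08,0],[0,-0.08,0],[0,-0.08,0]], grip=[1,1,1,1,1,1,1,1,1,1])

```text
clock: 16.57
ee_pos: [0.3707, -0.2096, 0.2989]
orientation: [[-0.005, 1.0, 0.001], [0.001, 0.001, -1.0], [-1.0, -0.005, -0.001]]
ft_force: [0.5, 0.1, 1.3]
gripper_width: 0.0879
```

Call:
jog_arm(delta_rot=[[0,0,0],[0,0,0],[0,0,0],[0,0,0],[0,0,0],[0,0,0],[0,0,0],[0,0,0],[0,0,0],[0,0,0]], delta_pos=[[0,0,0],[0,0,0],[0,0,0],[0,0,0],[0,0,0],[0,0,0],[0,0,0],[0,0,0],[0,0,0],[0,0,0]], grip=[1,1,1,1,1,1,1,1,1,1])

```text
clock: 17.4
ee_pos: [0.3707, -0.2096, 0.299]
orientation: [[-0.005, 1.0, 0.001], [0.001, 0.001, -1.0], [-1.0, -0.005, -0.001]]
ft_force: [0.7, 1.0, -0.1]
gripper_width: 0.0875
```

Call:
jog_arm(delta_rot=[[0,0,0],[0,0,0],[0,0,0],[0,0,0],[0,0,0],[0,0,0],[0,0,0],[0,0,0],[0,0,0],[0,0,0]], delta_pos=[[0,0,0],[0,0,0],[0,0,0],[0,0,0],[0,0,0],[0,0,0],[0,0,0],[0,0,0],[0,0,0],[0,0,0]], grip=[1,1,1,1,1,1,1,1,1,1])

```text
clock: 18.23
ee_pos: [0.3707, -0.2096, 0.299]
orientation: [[-0.005, 1.0, 0.001], [0.001, 0.001, -1.0], [-1.0, -0.005, -0.001]]
ft_force: [0.5, -0.0, -0.6]
gripper_width: 0.0878
```

```bash
python3 - <<'E'
from h import *
from scipy.optimize import least_squares
def orange(a):
    h=cv2.cvtColor(a,cv2.COLOR_RGB2HSV);m=cv2.inRange(h,(8,170,80),(20,255,255))
    n,l,st,ce=cv2.connectedComponentsWithStats(m)
    return [(st[i].tolist(),ce[i].round(2),np.round(cv2.minAreaRect(cv2.findNonZero((l==i).astype(np.uint8)))[2],1)) for i in range(1,n) if st[i,4]>200]
for j in range(5):
    a=viewer.read_camera("scene"); print(orange(a))
    if j==0: f=a
print("diff",np.abs(a.astype(int)-f).max(2)[200:400,230:480].__gt__(25).sum())
t=viewer.read_camera("top");cv2.imwrite("pics/t9.png",t[:,:,::-1]);print(orange(t))
cv2.imwrite("pics/m9c.png",cv2.resize(a[200:400,230:480],(750,600))[:,:,::-1])
# predicted outline of upright floats: barrel rings
for c in ([.606,-.355],[.449,-.209]):
    th=np.linspace(0,2*np.pi,60)
    P=np.array([proj("scene",[c[0]+.022*np.cos(q),c[1]+.022*np.sin(q),z]) for q in th for z in (.072-.043,.072+.043)])
    print(c,"pred bbox",P.min(0),P.max(0)-P.min(0),"ctr",P.mean(0))
print(readout.sense()["clock"])
E
```

```text
[([298, 242, 21, 34, 555], array([307.09, 259.09]), np.float64(90.0)), ([325, 310, 26, 37, 669], array([336.37, 328.93]), np.float64(4.6))]
[([298, 242, 21, 34, 572], array([307.31, 259.05]), np.float64(90.0)), ([325, 310, 26, 37, 695], array([336.55, 328.84]), np.float64(90.0))]
[([298, 242, 21, 34, 550], array([307.08, 259.23]), np.float64(0.0)), ([325, 310, 26, 37, 683], array([336.57, 328.83]), np.float64(4.1))]
[([298, 242, 21, 34, 561], array([307.22, 259.05]), np.float64(90.0)), ([325, 310, 26, 37, 682], array([336.53, 328.76]), np.float64(90.0))]
[([298, 242, 21, 34, 564], array([307.24, 259.12]), np.float64(90.0)), ([325, 310, 26, 37, 679], array([336.36, 328.73]), np.float64(4.6))]
diff 0
[([237, 328, 23, 27, 316], array([250.02, 338.67]), np.float64(73.1))]
[0.606, -0.355] pred bbox [300.06678719 224.01746693] [22.48050654 47.66824164] ctr [311.45637171 247.53073429]
[0.449, -0.209] pred bbox [320.38226973 292.26334936] [28.22435156 58.24354195] ctr [333.92614237 320.98580391]
18.5333
```

View pics/m9c.png

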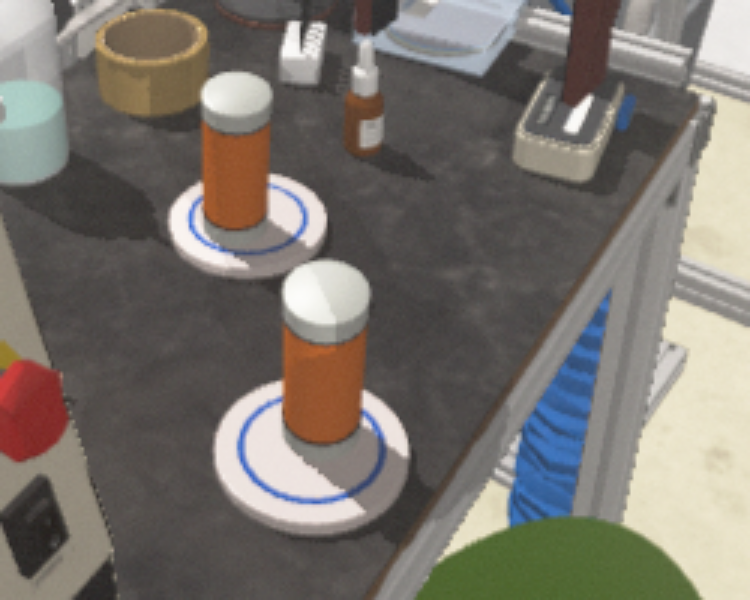

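View pics/t9.png

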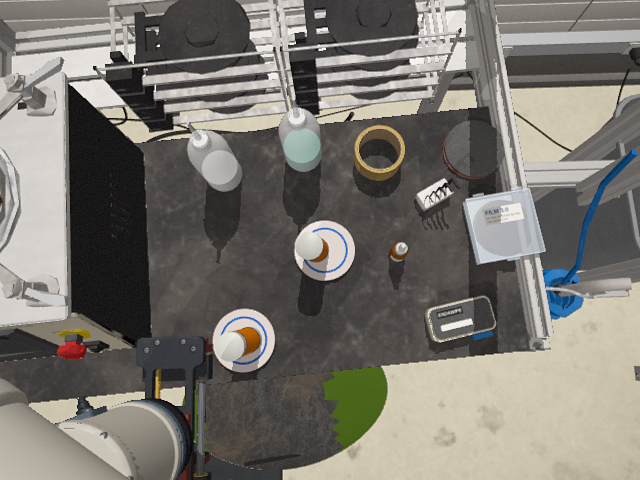

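```bash
python3 - <<'E'
from h import *
im=cv2.imread("pics/t9.png")
cv2.imwrite("pics/t9c.png",np.hstack([cv2.resize(im[215:285,285:365],(400,350)),cv2.resize(im[305:375,205:285],(400,350))]))
s=cv2.imread("pics/m9c.png")
for c,(b,t) in {"B":((237,226),(237,101)),"A":((324,440),(325,305))}.items():
    # barrel ring centres in crop (x3, offset 230,200) -> z levels
    for (p,z) in ((b,.030),(t,.114)): print(c,toW("scene",230+p[0]/3,200+p[1]/3,z)[:2].round(4))
print("tops",toW("top",309,246,.132)[:2],toW("top",228,347,.132)[:2])
E
```

```text
B [ 0.5893 -0.3235]
B [ 0.6022 -0.3426]
A [ 0.435  -0.2012]
A [ 0.4444 -0.213 ]
tops [ 0.59370457 -0.33358467] [ 0.44151465 -0.20734406]
```

View pics/t9c.png

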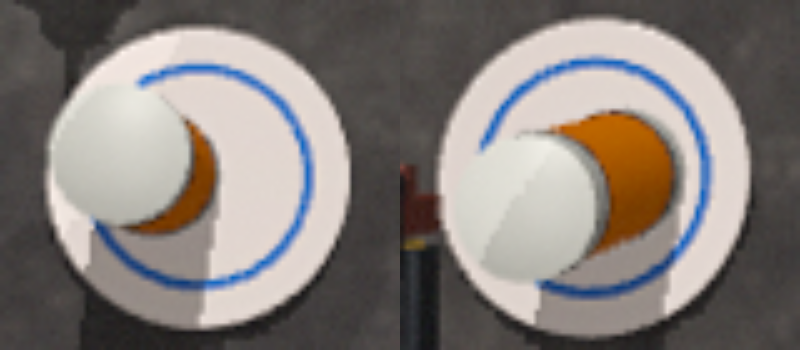

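```bash
cat > fit.py <<'E'
from h import *
from scipy.optimize import minimize
def mask(a,c,box):
    x,y,w,h=box;m=np.zeros(a.shape[:2],np.uint8)
    hsv=cv2.cvtColor(a,cv2.COLOR_BGR2HSV);m=cv2.inRange(hsv,(6,130,60),(22,255,255));o=np.zeros_like(m);o[y:y+h,x:x+w]=m[y:y+h,x:x+w];return o
def pts(p):
    x,y,tx,ty=p;ax=np.array([np.sin(tx),np.sin(ty),1]);ax/=np.linalg.norm(ax)
    u=np.cross(ax,[1,0,0]);u/=np.linalg.norm(u);v=np.cross(ax,u);c=np.array([x,y,.072])
    th=np.linspace(0,2*np.pi,40);ring=lambda s:c+s*ax+.022*(np.outer(np.cos(th),u)+np.outer(np.sin(th),v))
    return np.vstack([c+.062*ax]+[ring(s) for s in (.057,)]),ring(.042),ring(-.042),ring(-.057),c-.062*ax
def hull(c,P):
    m=np.zeros((480*4,640*4),np.uint8);q=np.array([proj(c,X) for X in P])*4
    cv2.fillConvexPoly(m,cv2.convexHull(q.astype(np.float32)).astype(np.int32),1);return cv2.resize(m,(640,480),interpolation=cv2.INTER_AREA)if 0 else m[::4,::4]
E
python3 - <<'E'
from fit import *
sc=cv2.imread("pics/l6.png")*0
viewer_im=viewer.read_camera("scene")[:,:,::-1].copy();top=cv2.imread("pics/t9.png")
for n,p in {"B":(.594,-.334,0,0),"A":(.4415,-.207,0,0)}.items():
    cap,r1,r2,bot,b=pts(p)
    for c,im in (("scene",viewer_im),("top",top)):
        q=np.array([proj(c,X) for X in np.vstack([cap,bot])]).astype(np.float32)
        cv2.polylines(im,[cv2.convexHull(q).round().astype(int)],True,(0,255,0),1)
        q=np.array([proj(c,X) for X in r2]).round().astype(int);cv2.polylines(im,[q],True,(255,0,255),1)
cv2.imwrite("pics/ov.png",np.hstack([cv2.resize(viewer_im[215:365,270:370],(400,600),interpolation=0),cv2.resize(top[215:395,200:320],(400,600),interpolation=0)]))
E
```

```text
(no output)
```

View pics/ov.png

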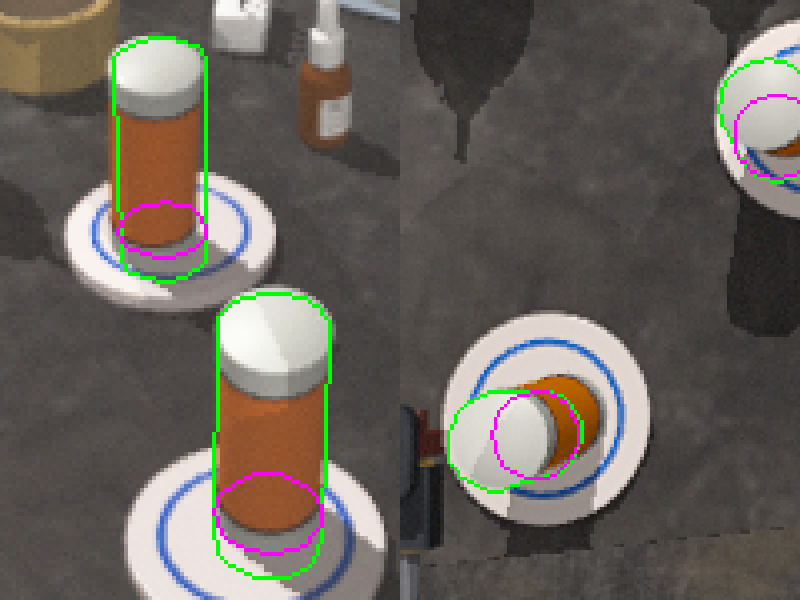

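```bash
cat > fit2.py <<'E'
from fit import *
S=4
def render(c,p,k,h=.0415):
    x,y,z,tx,ty=p;ax=np.array([np.tan(tx),np.tan(ty),1]);ax/=np.linalg.norm(ax)
    u=np.cross(ax,[1,0,0]);u/=np.linalg.norm(u);v=np.cross(ax,u);ce=np.array([x,y,z])
    th=np.linspace(0,2*np.pi,48);ring=lambda s,r=.022:ce+s*ax+r*(np.outer(np.cos(th),u)+np.outer(np.sin(th),v))
    def pr(P): q=(k["R"]@P.T).T+k["t"];return np.c_[k["fx"]*q[:,0]/q[:,2]+k["cx"],k["fy"]*q[:,1]/q[:,2]+k["cy"]]
    def fill(P,val,m): cv2.fillConvexPoly(m,cv2.convexHull(((pr(P)+.5)*S*16-8).astype(np.float32)).astype(np.int32),val,shift=4)
    m=np.zeros((480*S,640*S),np.uint8)
    fill(np.vstack([ring(h),ring(-h)]),255,m)
    fill(np.vstack([ring(h),ring(.057),ring(.0605,.012)]),0,m)
    return cv2.resize(m,(640,480),interpolation=cv2.INTER_AREA)/255.
def om(im,box):
    x0,x1,y0,y1=box;hsv=cv2.cvtColor(im,cv2.COLOR_BGR2HSV);m=cv2.inRange(hsv,(5,120,50),(24,255,255));o=np.zeros(m.shape);o[y0:y1,x0:x1]=m[y0:y1,x0:x1]/255.;return o
def fit(ims,boxes,p0):
    ks={c:viewer.calibration(c) for c in ims};ms={c:om(ims[c],boxes[c]) for c in ims}
    def cost(p):
        q=[p[0],p[1],.072,p[2],p[3]];return sum(np.abs(render(c,q,ks[c])-ms[c]).sum() for c in ims)
    best=None
    for st in (.01,.004):
        s0=np.array(p0 if best is None else best.x)
        best=minimize(cost,s0,method="Nelder-Mead",options=dict(initial_simplex=np.vstack([s0]+[s0+np.eye(4)[i]*(st if i<2 else st*10) for i in range(4)]),xatol=1e-4,fatol=.5,maxiter=250))
    return best.x,best.fun,{c:m.sum() for c,m in ms.items()}
E
python3 - <<'E'
from fit2 import *
sc=viewer.read_camera("scene")[:,:,::-1].copy();cv2.imwrite("pics/s10.png",sc);top=cv2.imread("pics/t9.png")
B={"scene":(290,325,225,300),"top":(300,335,235,270)};A={"scene":(315,360,300,360),"top":(220,270,310,370)}
for n,b,p0 in (("B",B,(.6,-.345,0,0)),("A",A,(.445,-.208,0,0))):
    for ims in ({"scene":sc,"top":top},{"scene":sc},{"top":top}):
        x,f,s=fit(ims,b,p0);print(n,list(ims),x[:2].round(4),np.degrees(x[2:]).round(1),round(f,1),s)
E
```

```text
B ['scene', 'top'] [ 0.6008 -0.3365] [-5.9  4. ] 56.3 {'scene': np.float64(679.0), 'top': np.float64(109.0)}
B ['scene'] [ 0.601  -0.3362] [-6.2  5. ] 33.9 {'scene': np.float64(679.0)}
B ['top'] [ 0.601  -0.3367] [-5.5  3.7] 15.6 {'top': np.float64(109.0)}
A ['scene', 'top'] [ 0.4462 -0.214 ] [-4.3  5.6] 81.9 {'scene': np.float64(859.0), 'top': np.float64(335.0)}
A ['scene'] [ 0.4461 -0.2138] [-4.7  6. ] 38.5 {'scene': np.float64(859.0)}
A ['top'] [ 0.4465 -0.2143] [-3.8  5. ] 28.4 {'top': np.float64(335.0)}
```

```bash
cat > f3.py <<'E'
from fit2 import *
B={"scene":(290,325,225,300),"top":(300,335,235,270)};A={"scene":(315,360,300,360),"top":(220,270,310,370)}
def run(sc,top,hs=(.040,.0415,.043),shift={}):
  for n,b,p0 in (("B",B,(.6,-.345,0,0)),("A",A,(.445,-.208,0,0))):
    ims={"scene":sc,"top":top};ks={c:viewer.calibration(c) for c in ims};ms={c:om(ims[c],b[c]) for c in ims}
    for h in hs:
      for z in (.072,):
       for free in (1,0):
        def cost(p):
            q=[p[0],p[1],z,p[2]*free,p[3]*free];return sum(np.abs(render(c,q,ks[c],h)-ms[c]).sum() for c in ims)
        s0=np.array(p0)
        for st in (.01,.004):
            r=minimize(cost,s0,method="Nelder-Mead",options=dict(initial_simplex=np.vstack([s0]+[s0+np.eye(4)[i]*(st if i<2 else st*10) for i in range(4)]),xatol=1e-4,fatol=.3,maxiter=250));s0=r.x
        print(n,h,z,"free" if free else "upright",r.x[:2].round(4),np.degrees(r.x[2:]).round(1),round(r.fun,1))
if __name__=="__main__": run(cv2.imread("pics/s10.png"),cv2.imread("pics/t9.png"))
E
python3 f3.py
python3 - <<'E'
# sanity: float A lying initially: fit barrel corners known; check calibration via rests: disc top ellipse in both views
from h import *
for c,f in (("top","pics/t9.png"),("scene","pics/scene0.png")):
    print(c,toW(c,*( (324.25,249.85) if c=="top" else (313.2,272.5)),.01))
E
```

```text
B 0.04 0.072 free [ 0.601  -0.3365] [-5.3  3.7] 55.8
B 0.04 0.072 upright [ 0.6011 -0.3369] [ 1.2 -2.4] 204.6
B 0.0415 0.072 free [ 0.6008 -0.3365] [-5.9  4. ] 56.3
B 0.0415 0.072 upright [ 0.6023 -0.3383] [-0.1 -1.5] 226.7
B 0.043 0.072 free [ 0.6007 -0.3364] [-6.3  4.3] 74.3
B 0.043 0.072 upright [ 0.6026 -0.3387] [ 0.9 -3.3] 253.4
A 0.04 0.072 free [ 0.4464 -0.2141] [-4.2  5.3] 75.2
A 0.04 0.072 upright [ 0.4463 -0.2138] [0.1 3.8] 298.3
A 0.0415 0.072 free [ 0.4462 -0.214 ] [-4.3  5.6] 81.9
A 0.0415 0.072 upright [ 0.4474 -0.2153] [-0.2  5.6] 324.3
A 0.043 0.072 free [ 0.4465 -0.2144] [-4.3  5.5] 112.0
A 0.043 0.072 upright [ 0.4478 -0.2158] [1.1 4.8] 354.9
top [ 0.60616088 -0.35527955  0.01      ]
scene [ 0.60405045 -0.35651057  0.01      ]
```

Call:
jog_arm(delta_rot=[[0,0,0],[0,0,0],[0,0,0],[0,0,0],[0,0,0],[0,0,0],[0,0,0],[0,0,0],[0,0,0],[0,0,0]], delta_pos=[[0,0,0],[0,0,0],[0,0,0],[0,0,0],[0,0,0],[0,0,0],[0,0,0],[0,0,0],[0,0,0],[0,0,0]], grip=[1,1,1,1,1,1,1,1,1,1])

```text
clock: 19.47
ee_pos: [0.3707, -0.2096, 0.299]
orientation: [[-0.005, 1.0, 0.001], [0.001, 0.001, -1.0], [-1.0, -0.005, -0.001]]
ft_force: [0.1, -0.0, 0.4]
gripper_width: 0.0878
```

Call:
jog_arm(delta_rot=[[0,0,0],[0,0,0],[0,0,0],[0,0,0],[0,0,0],[0,0,0],[0,0,0],[0,0,0],[0,0,0],[0,0,0]], delta_pos=[[0,0,0],[0,0,0],[0,0,0],[0,0,0],[0,0,0],[0,0,0],[0,0,0],[0,0,0],[0,0,0],[0,0,0]], grip=[1,1,1,1,1,1,1,1,1,1])

```text
clock: 20.3
ee_pos: [0.3707, -0.2096, 0.299]
orientation: [[-0.005, 1.0, 0.001], [0.001, 0.001, -1.0], [-1.0, -0.005, -0.001]]
ft_force: [-0.1, 0.8, -0.1]
gripper_width: 0.0878
```

```bash
python3 - <<'E'
from f3 import *
ss=[];ts=[]
for i in range(1):
    ss.append(viewer.read_camera("scene")[:,:,::-1].copy());ts.append(viewer.read_camera("top")[:,:,::-1].copy())
cv2.imwrite("pics/s11.png",ss[0]);cv2.imwrite("pics/t11.png",ts[0])
run(ss[0],ts[0],hs=(.0410,))
for a,b in ((ss[0],cv2.imread("pics/s10.png")),(ts[0],cv2.imread("pics/t9.png"))):
    print("diff",(np.abs(a.astype(int)-b).max(2)[200:400,200:480]>25).sum())
E
```

```text
B 0.041 0.072 free [ 0.601  -0.3366] [-5.6  3.9] 54.5
B 0.041 0.072 upright [ 0.6019 -0.3378] [-0.6 -0.1] 219.7
A 0.041 0.072 free [ 0.4463 -0.2141] [-4.2  5.4] 76.6
A 0.041 0.072 upright [ 0.4477 -0.2156] [-0.3  6. ] 315.4
diff 0
diff 0
```

```bash
python3 - <<'E'
from h import *
t=cv2.imread("pics/t11.png");s=cv2.imread("pics/s11.png")
cv2.imwrite("pics/dr.png",np.hstack([cv2.resize(t[225:275,375:425],(400,400),interpolation=cv2.INTER_CUBIC),cv2.resize(s[205:265,325:385],(400,400),interpolation=cv2.INTER_CUBIC)]))
print([proj(c,[.598,-.492,z]).round(1).tolist() for c in ("top","scene") for z in (0,.092)])
E
```

```text
[[399.2, 253.0], [406.3, 244.7], [351.0, 247.9], [352.5, 213.0]]
```

View pics/dr.png

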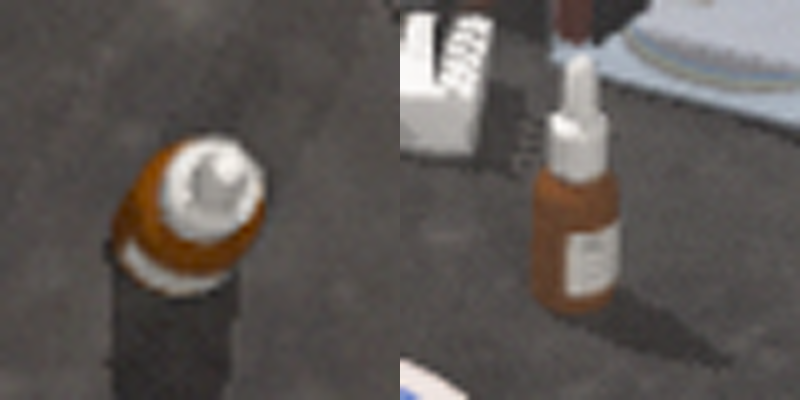

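```bash
cat > f4.py <<'E'
from fit2 import *
def wk(pos,R):
    k=dict(viewer.calibration("wrist"));T=np.eye(4);T[:3,:3]=R;T[:3,3]=pos;W=T@k["mount"];k["R"]=W[:3,:3].T;k["t"]=-k["R"]@W[:3,3];return k
def fitk(obs,p0,h=.041,fixz=.072,msk=None):
    def cost(p):
        z=fixz if fixz else p[4]
        t=0
        for im,k,b in obs:
            r=render("",[p[0],p[1],z,p[2],p[3]],k,h);x0,x1,y0,y1=b;m=om(im,b);t+=np.abs(r-m)[y0:y1,x0:x1].sum()
        return t
    s0=np.array(list(p0)+([] if fixz else [.072]));n=len(s0)
    for st in (.01,.004,.002):
        r=minimize(cost,s0,method="Nelder-Mead",options=dict(initial_simplex=np.vstack([s0]+[s0+np.eye(n)[i]*(st*10 if i in(2,3) else st) for i in range(n)]),xatol=1e-4,fatol=.3,maxiter=300));s0=r.x
    return np.r_[r.x[:2].round(4),np.degrees(r.x[2:4]).round(1),r.x[4:].round(4)],round(r.fun,1)
E
python3 - <<'E'
from f4 import *
R=Rt(-.7)
w3=cv2.imread("pics/w3.png");w2=cv2.imread("pics/w2.png")
k3=wk([.4556,-.3621,.1409],R);k2=wk([.4556,-.3620,.1165],R)
for nm,o in (("w3",[(w3,k3,(470,575,165,275))]),("w2",[(w2,k2,(490,610,170,285))])):
    print(nm,om(*[o[0][0],o[0][2]]).sum(),fitk(o,(.601,-.337,0,0)),fitk(o,(.601,-.337,0,0),fixz=None))
E
```

```text
w3 3587.0 (array([ 0.599 , -0.3363, -6.4   ,  4.5   ]), np.float64(132.9)) (array([ 0.6014, -0.3372, -5.8   ,  4.4   ,  0.0671]), np.float64(95.1))
w2 5559.0 (array([ 0.602 , -0.3379, -5.8   ,  4.5   ]), np.float64(117.9)) (array([ 0.6018, -0.3378, -5.8   ,  4.4   ,  0.0723]), np.float64(116.8))
```

```bash
python3 - <<'E'
from f4 import *
k=viewer.calibration("scene")
for nm,b,p in (("l5",(292,321,220,300),(.601,-.345,0,0)),("l6",(290,325,220,300),(.601,-.337,0,0)),("m5",(318,352,295,360),(.446,-.214,0,0)),("m6",(315,360,295,360),(.446,-.214,0,0)),("s11",(315,360,295,360),(.446,-.214,0,0)),("m1",(0,0,0,0),None)):
    if p is None: continue
    im=cv2.imread(f"pics/{nm}.png");print(nm,fitk([(im,k,b)],p))
# before release, gripped: fit on left side columns only
for nm,b,p in (("l4",(290,317,215,290),(.606,-.356,0,0)),("m4",(318,341,290,360),(.449,-.209,0,0)),("m3",(318,341,280,350),(.449,-.209,0,0))):
    im=cv2.imread(f"pics/{nm}.png");print(nm,fitk([(im,k,b)],p,fixz=None))
E
```

```text
l5 (array([ 0.6007, -0.337 , -5.    ,  4.5   ]), np.float64(34.2))
l6 (array([ 0.6013, -0.3365, -5.7   ,  4.4   ]), np.float64(29.0))
m5 (array([ 0.4455, -0.2139, -4.8   ,  5.3   ]), np.float64(46.2))
m6 (array([ 0.4461, -0.2137, -4.3   ,  5.5   ]), np.float64(38.4))
s11 (array([ 0.446 , -0.2137, -4.3   ,  5.6   ]), np.float64(38.7))
l4 (array([ 0.61  , -0.3472,  1.9   , -0.9   ,  0.0677]), np.float64(23.1))
m4 (array([ 0.4416, -0.2079,  1.1   ,  2.3   ,  0.0849]), np.float64(21.8))
m3 (array([ 0.4594, -0.231 ,  1.4   , -0.    ,  0.0755]), np.float64(17.3))
```

```bash
python3 - <<'E'
from f4 import *
R=Rt(-.7);w2=cv2.imread("pics/w2.png");k2=wk([.4556,-.3620,.1165],R);b=(490,610,170,285)
w3=cv2.imread("pics/w3.png");k3=wk([.4556,-.3621,.1409],R);b3=(470,575,165,275)
sc=cv2.imread("pics/s11.png");ks=viewer.calibration("scene")
for h in (.0395,.0405,.0415,.0425):
    print(h,"w2",fitk([(w2,k2,b)],(.601,-.337,0,0),h),"w2+w3+scene",fitk([(w2,k2,b),(w3,k3,b3),(sc,ks,(290,325,225,300))],(.601,-.337,-.1,.07),h))
E
grep -c . h.py; python3 - <<'E'
from h import *
mv(([.30,-.209,.30],0),([.32,-.13,.12],0),([.37,-.209,.22],0,-30))
E
```

```text
0.0395 w2 (array([ 0.602 , -0.3379, -4.8   ,  4.2   ]), np.float64(123.2)) w2+w3+scene (array([ 0.6015, -0.3375, -4.8   ,  3.9   ]), np.float64(1030.8))
0.0405 w2 (array([ 0.602 , -0.3379, -5.5   ,  4.4   ]), np.float64(118.6)) w2+w3+scene (array([ 0.6015, -0.3375, -5.3   ,  4.1   ]), np.float64(1021.3))
0.0415 w2 (array([ 0.602 , -0.3379, -6.1   ,  4.6   ]), np.float64(115.5)) w2+w3+scene (array([ 0.6015, -0.3374, -6.    ,  4.3   ]), np.float64(1017.8))
0.0425 w2 (array([ 0.602 , -0.3379, -6.7   ,  4.7   ]), np.float64(113.2)) w2+w3+scene (array([ 0.6014, -0.3375, -6.5   ,  4.5   ]), np.float64(1016.7))
27
t 20.4 pos [ 0.3707 -0.2096  0.299 ] yaw 0.1 j [-0.59 -0.34  1.51 -0.    1.98 -0.6 ] F [-0.7 -0.2  0.5] M [-0.02  0.08  0.02] w 0.0876
[0.3, -0.209, 0.3] 0 pos [-0.0007, -0.0707, -0.0007] rot [0.1, -0.1, 0.3] rows 1.7
[0.32, -0.13, 0.12] 0 pos [0.1793, -0.0497, -0.0795] rot [0.1, -0.1, 0.3] rows 4.9
[0.37, -0.209, 0.22] 0 pos [0.079, -0.0003, -0.0006] rot [0.1, -30.1, 0.3] rows 1.9
```

```bash
python3 - <<'E'
from h import *
mv(([.44,-.36,.30],-90),([.44,-.36,.16],-90),([.58,-.50,.16],-90))
E
```

```text
t 20.4 pos [ 0.3707 -0.2096  0.299 ] yaw 0.1 j [-0.59 -0.34  1.51 -0.    1.98 -0.6 ] F [-0.7 -0.2  0.5] M [-0.02  0.08  0.02] w 0.0876
[0.44, -0.36, 0.3] -90 pos [-0.0015, 0.0691, 0.1504] rot [90.1, 0.2, 0.3] rows 4.0
[0.44, -0.36, 0.16] -90 pos [0.1385, 0.0699, 0.1506] rot [90.1, 0.2, 0.3] rows 5.2
[0.58, -0.5, 0.16] -90 pos [0.1376, 0.2097, 0.2907] rot [90.1, 0.2, 0.3] rows 9.2
```

Call:
jog_arm(delta_rot=[[90,0,0],[90,0,0],[90,0,0],[90,0,0],[90,0,0],[90,0,0],[90,0,0],[90,0,0],[90,0,0],[90,0,0]], delta_pos=[[0,0.07,0.15],[0,0.07,0.15],[0,0.07,0.15],[0,0.07,0.15],[0,0.07,0.15],[0,0.07,0.15],[0,0.07,0.15],[0,0.07,0.15],[0,0.07,0.15],[0,0.07,0.15]], grip=[1,1,1,1,1,1,1,1,1,1])

```text
clock: 21.23
ee_pos: [0.4409, -0.3597, 0.2982]
orientation: [[-0.005, 0.311, -0.951], [0.001, -0.951, -0.311], [-1.0, -0.003, 0.005]]
ft_force: [0.0, 0.3, 0.2]
gripper_width: 0.0876
```

```bash
python3 - <<'E'
from h import *
mv(([.44,-.36,.16],-90),([.58,-.50,.16],-90))
E
```

```text
t 21.2333 pos [ 0.4409 -0.3597  0.2982] yaw -71.9 j [-0.74  0.04  1.17 -0.    1.94  0.51] F [0.  0.3 0.2] M [-0.01  0.12  0.03] w 0.0876
[0.44, -0.36, 0.16] -90 pos [0.1382, 0.0004, 0.0003] rot [18.1, 0.3, 0.1] rows 3.3
[0.58, -0.5, 0.16] -90 pos [0.1373, 0.177, -0.0893] rot [18.1, 0.3, 0.1] rows 5.8
```

Call:
jog_arm(delta_rot=[[18,0,0],[18,0,0],[18,0,0],[18,0,0],[18,0,0],[18,0,0],[18,0,0]], delta_pos=[[0.04,0,0],[0.08,0,0],[0.12,0,0],[0.138,0,0],[0.138,0,0],[0.138,0,0],[0.138,0,0]], grip=[1,1,1,1,1,1,1])

```text
clock: 21.82
ee_pos: [0.4408, -0.3601, 0.1626]
orientation: [[-0.003, 0.002, -1.0], [-0.001, -1.0, -0.002], [-1.0, 0.001, 0.003]]
ft_force: [-1.1, -0.4, 0.5]
gripper_width: 0.0877
```

```bash
python3 - <<'E'
from h import *
import pickle
im,k=wrist("pics/w5.png");pickle.dump(k,open("k5.pkl","wb"))
mv(([.44,-.36,.25],-90),([.58,-.50,.25],-90),([.58,-.50,.16],-90))
E
```

```text
t 21.8667 pos [ 0.4411 -0.3603  0.1633] yaw -89.9 j [-0.74  0.01  1.44 -0.    1.7   0.83] F [-0.2 -0.2  0.6] M [-0.04  0.18 -0.02] w 0.0879
[0.44, -0.36, 0.25] -90 pos [-0.0867, -0.0002, 0.0013] rot [0.1, 0.1, -0.1] rows 2.1
[0.58, -0.5, 0.25] -90 pos [-0.0868, 0.1401, -0.1385] rot [0.1, 0.1, -0.1] rows 5.2
[0.58, -0.5, 0.16] -90 pos [0.0032, 0.1399, -0.1387] rot [0.1, 0.1, -0.1] rows 4.7
```

View pics/w5.png

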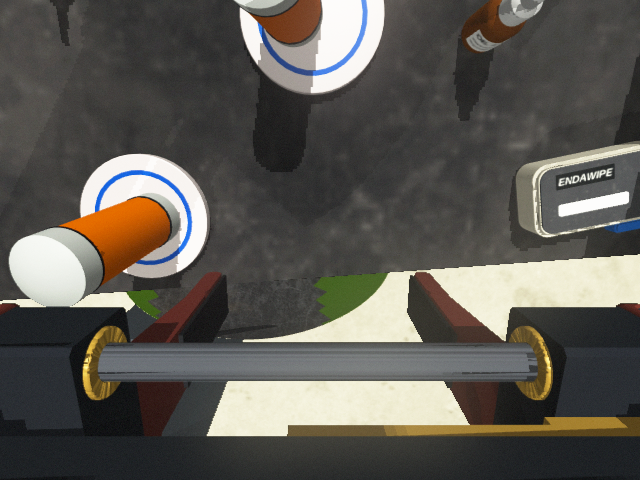

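Great view of float on the near rest (barrel from (85,250) to (160,215)). Fit it, then view the other.

Call:
jog_arm(delta_rot=[[0,0,0],[0,0,0],[0,0,0],[0,0,0],[0,0,0],[0,0,0],[0,0,0],[0,0,0],[0,0,0],[0,0,0]], delta_pos=[[-0.04,0.01,-0.01],[-0.06,0.04,-0.035],[-0.06,0.065,-0.065],[-0.06,0.09,-0.09],[-0.05,0.12,-0.12],[-0.03,0.14,-0.139],[0,0.14,-0.139],[0.003,0.14,-0.139],[0.003,0.14,-0.139],[0.003,0.14,-0.139]], grip=[1,1,1,1,1,1,1,1,1,1])

```text
clock: 22.7
ee_pos: [0.5805, -0.5, 0.164]
orientation: [[0.001, 0.002, -1.0], [-0.004, -1.0, -0.002], [-1.0, 0.004, -0.001]]
ft_force: [-0.4, 0.6, 0.9]
gripper_width: 0.0881
```

```bash
python3 - <<'E'
from f4 import *
import pickle
im,k=wrist("pics/w6.png");pickle.dump(k,open("k6.pkl","wb"))
k5=pickle.load(open("k5.pkl","rb"));w5=cv2.imread("pics/w5.png");w6=cv2.imread("pics/w6.png")
sc=cv2.imread("pics/s11.png");ks=viewer.calibration("scene");tp=cv2.imread("pics/t11.png");kt=viewer.calibration("top")
for h in (.0395,.041,.0425):
  print(h,"A w5",fitk([(w5,k5,(40,190,185,305))],(.446,-.214,-.07,.09),h))
  print(h,"B w6",fitk([(w6,k,(40,195,175,305))],(.601,-.337,-.09,.07),h))
mv()
E
```

```text
0.0395 A w5 (array([ 0.4454, -0.2154, -5.    ,  6.5   ]), np.float64(163.2))
0.0395 B w6 (array([ 0.6002, -0.3378, -6.2   ,  5.5   ]), np.float64(128.2))
0.041 A w5 (array([ 0.4454, -0.2154, -4.3   ,  5.2   ]), np.float64(156.8))
0.041 B w6 (array([ 0.6001, -0.3377, -5.6   ,  4.1   ]), np.float64(121.7))
0.0425 A w5 (array([ 0.4453, -0.2153, -3.6   ,  3.9   ]), np.float64(155.1))
0.0425 B w6 (array([ 0.6   , -0.3375, -5.    ,  2.8   ]), np.float64(117.3))
t 22.75 pos [ 0.5807 -0.5002  0.1658] yaw -89.9 j [-0.75  0.56  0.78 -0.    1.8   0.81] F [ 0.3 -0.5  0.7] M [-0.01  0.15  0.03] w 0.0873
```

View pics/w6.png

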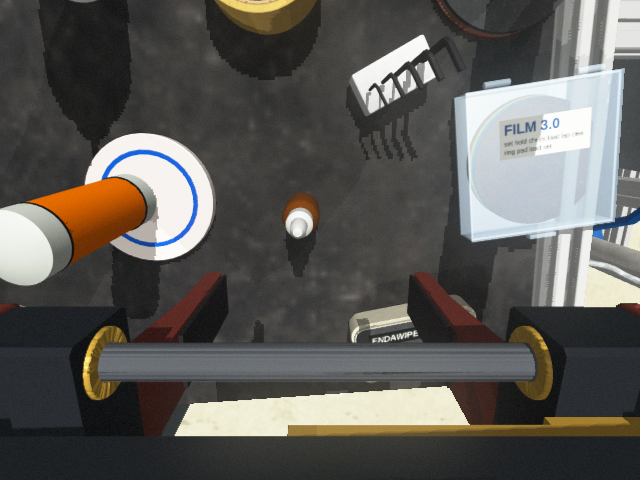

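```bash
python3 - <<'E'
from h import *
t=viewer.read_camera("scene")[:,:,::-1]
print("diff",(np.abs(t.astype(int)-cv2.imread("pics/s11.png")).max(2)[215:365,285:365]>25).sum())
print(env.finish_job(),readout.sense()["clock"])
E
```

```text
diff 961
the job is handed in; nothing more can be done
the job is handed in; nothing more can be done
```

I stood both floats on end, one on each rest, and handed the job in at about 22.8 s. I got no verdict back. My last frame check, taken just before handing in, was not clean.

- **Finding the heavy end:** I pinched each float across the middle at 6 N and lifted it about 0.12 m. Both swung plumb with the heavy end down, and I set them down that way. The highest contact force I read was about 13 N, against the 40 N limit.
- **Position:** Fits to the wrist, scene and top pictures put one float about 7 mm from its rest's middle and the other about 19 mm (limit 40 mm).
- **Lean:** Neither float is perfectly upright. Both came out at about 7 degrees, with single fits from 5 to 8 degrees depending on the view and the barrel length assumed. The limit is 8 degrees, so the margin is thin. I left them alone because the lean did not change and regripping could have knocked one over.
- **Stillness:** Pictures about 2 s apart showed no change, and the lean fits from just after release to the end agreed.
- **Final frame check:** This scene picture differed in 961 pixels around the floats from the one before it. The arm had moved across in between, so this is probably the arm or its shadow, but I handed in without looking at that picture.
- **Other things on the bench:** The wash bottle, cleaner and dropper looked unmoved in the later pictures, though I did not measure them. The gripper was well clear of everything at the end.

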